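# Set up a hub on blocks for driving out its bearing

## Task

Set up the blue hub on the dark steel bench plate, ready for driving out its bearing. Put the orange catch dish in the middle of the plate and stand the two steel blocks across the plate, square with it, one on each side of the dish towards the plate's two ends and 70 mm apart, then lay the hub on top with its flange resting level on both blocks and its boss hanging between them, straight above the dish. Finally stand the bearing driver with the large red disc upright in the hub's neck, on the bearing.

Things in the scene. Friction and masses are not known exactly. Their poses are not given: they have to be found in the camera images.
- bench_plate: dark steel bench plate, fixed, 130 mm (its x) by 170 mm (its y) by 12 mm thick. Origin at the centre of its underside, z up: its top is 12 mm above the origin. It lies at some yaw, left or right in front of the robot; a 50 mm high cardboard screw carton stands on the other side. Its two ends are at +y and -y; a block standing across it has its length along the plate's x
- catch_dish: shallow round orange plastic dish, open at the top, 50 mm outside diameter, 16 mm high, wall 3 mm. Origin at the centre of its underside, z up
- block_a: one of two identical ground-steel setting blocks with black holes, standing on its narrow edge: 75 mm long (its x), 25 mm thick (its y), 50 mm high (z); about 0.55 kg. Origin at the centre of its underside. Either block may go on either side
- block_b: one of two identical ground-steel setting blocks with black holes, standing on its narrow edge: 75 mm long (its x), 25 mm thick (its y), 50 mm high (z); about 0.55 kg. Origin at the centre of its underside. Either block may go on either side
- hub: blue flanged hub, about 0.6 kg, neck up. From its origin (centre of its underside), z up: boss, 50 mm diameter, 0 to 22 mm; flange, 110 mm diameter, 22 to 32 mm; open neck, 54 mm outside, 46 mm inside diameter, 32 to 58 mm, to be gripped from outside. The neck's floor, at 32 mm, is the top of the bearing. With the flange on the blocks the origin is 28 mm above the plate's top
- driver: the bearing driver with the large red disc: disc 34 mm in diameter and 12 mm thick at the bottom, upright steel handle 18 mm in diameter above it, 95 mm high in all, standing upright. Origin at the centre of the underside of the disc, z up along the handle. (A second, wrong driver of the same height has a smaller green disc, 25 mm)
Not all that is in view belongs to the job. Several things have the shape of the hub; the one meant has the colours described above.

How it is judged:
At the end, for the whole second after the job is handed in: Dish within 15 mm of the plate's centre; a block standing at each end side of it, 35-60 mm off centre, within 15 mm across, square to 0.17 rad; hub level on both, within 15 mm of the dish's axis; red driver upright on the bearing within 10 mm of the hub's axis; all released, at rest (horizontal distance between catch_dish and bench_plate below 0.015 m and angle between each of catch_dish, block_a, block_b, driver's own z axis and vertical below 0.06 rad and z of catch_dish in the frame of bench_plate between 0.009 and 0.015 m and ((y of block_a in the frame of bench_plate between 0.035 and 0.06 m and y of block_b in the frame of bench_plate between -0.06 and -0.035 m) or (y of block_a in the frame of bench_plate between -0.06 and -0.035 m and y of block_b in the frame of bench_plate between 0.035 and 0.06 m)) and x of block_a in the frame of bench_plate between -0.015 and 0.015 m and z of block_a in the frame of bench_plate between 0.009 and 0.015 m and angle between the x axis of each of block_a, block_b and the x axis of bench_plate, either way round below 0.17 rad and x of block_b in the frame of bench_plate between -0.015 and 0.015 m and z of block_b in the frame of bench_plate between 0.009 and 0.015 m and horizontal distance between hub and catch_dish below 0.015 m and angle between hub's own z axis and vertical below 0.05 rad and z of hub in the frame of bench_plate between 0.037 and 0.043 m and horizontal distance between driver and hub below 0.01 m and z of driver in the frame of hub between 0.029 and 0.036 m and linear speed of each of catch_dish, block_a, block_b, hub, driver below 0.02 m/s); the robot touches nothing.
It also fails if it takes over 136 s, if anything falls off the work surface, if the arm or the gripper's body presses on something with over 40 N, if the wrist force passes 120 N, or if a joint passes its speed limit or range.

## Robot

A 6-joint arm with a two-finger parallel gripper is mounted at the origin on the work surface. World frame = base frame: x ahead of the robot, y to its left, z up, the work surface at z = 0. Lengths are in m, angles in rad, forces in N, time in s.
With the tool pointing down it reaches from about 0.325 to 0.9 m from the base axis. Payload 6.1 kg.
Tool frame: the origin (TCP) lies between the finger pads; the fingertips stand 22 mm ahead of it and the grasp point (between the pads) lies 3 mm ahead of it; z points along the fingers, y is the line along which they close (so a half turn about z gives the same grasp; the last joint's range is limited). The gripper opens to 85 mm and grips with 20 to 120 N. Pads are 22 mm wide; open, the fingers measure 114 mm over their backs; the gripper's body (76 mm by 85 mm) begins 54 mm behind the grasp point. The pads swing forward as they close: fully open they stand 13 mm farther back than shut.
Start: joints at [-1.47, 0.22, 1.526, -0, 1.395, -0.126], TCP at [0.141, -0.609, 0.219] pointing down, gripper open.
Joint ranges: [-2.98, 2.98], [-0.91, 2.08], [0.09, 2.57], [-1.24, 4.39], [0.2, 2.65], [-2.68, 2.68]. Speed limits (rad/s): [2.57, 2.57, 3.01, 3.14, 3.14, 3.14].

## Interface

Orientations are given as a unit quaternion [w, x, y, z].
In Python, from plant import env gives the robot as it stands.
- The arm moves only by the tool play_rows, never from a script. Its argument "targets" is a list of rows, each an object with "hand": the opening, from -1 (shut) to 1 (fully open); "xyz": the shift along the world's x, y, z in m, a list of three; "spin": the turn about the world's z in rad. A call has 1 to 12 rows; each row is the pose to reach, as a shift and turn from the pose commanded when the call began; what a row does not reach only later rows make up. A row lasts 1/12 s, in which the tool goes at most 41.7 mm and 7.16 degrees, less where a joint would pass 70% of its speed; a pose out of reach is approached as far as the arm can. A call with a gripper value outside its range is refused whole. The fingers move at their own pace and stop on an object; "grip_force" is the grip in N (left out, the last holds). Time passes only in rows, so rows that repeat a pose let the fingers close. It gives the time, the measured TCP pose, the force, the opening and the grip force at its end, in the units of the state.
- env.sense(): the state, without advancing time (a new reading comes with each control period).
- env.read_camera(name): name is "scene" or "top" or "wrist"; returns a dict with "img" (420x560x3 uint8, blue, green, red), "camera_matrix" (3x3 intrinsics, pixels), "position" and "orientation" of the camera in the world. Camera axes: x right, y up, looking along -z (the intrinsics and any distortion apply to the point x, -y, -z); pixel columns grow to the right and rows downward; lengths in m; the calibration is good to about 2 mm. A picture is of the moment at which its call begins. There is no depth.
- env.hand_in(): hands the job in; it is judged then, once.
The state is a dict: "clock": time; "q": joint angles; "dq": joint speeds; "effort": joint torques, N m; "ee_pos": TCP position; "tool_rot": TCP orientation; "force": force on the tool from outside, world axes, zero at the start; "wrist_torque": the same for the moment, N m; "gripper_width": finger opening in m; "finger_force": force on a finger pad.
Only numpy, scipy, OpenCV 4.12 (cv2) and the standard library are available. Lean on these libraries where they do the work, as an engineer would, in place of code of your own. Each camera call takes 0.05 s, during which the arm holds its last target. There are 200 camera calls.

## Working session

There is one attempt and no reset: what is moved stays moved. The work goes in short steps, Python scripts to look and compute and a tool call to move; the robot and the scene stay as the last step left them, time stands still between calls to the robot, and variables do not carry over. Pictures are saved under pics/ and viewed, at most 14 in all, crops included, and the job is handed in when it is done.

Besides the shell and the picture viewer there is one more tool, called as a command line: name --argument value ..., lists and objects as JSON in quotes. play_rows: Moves the arm, as the interface text tells. Its arguments: {"type":"object","properties":{"targets":{"type":"array"},"grip_force":{"type":"number"}},"required":["targets"]}

```bash
ls; mkdir -p pics
cat > h.py <<'E'
import numpy as np, cv2, json
from scipy.spatial.transform import Rotation as R
from plant import env
def cam(n):
    c=env.read_camera(n); return c
def Rc(c):
    o=np.array(c["orientation"],float)
    return o if o.shape==(3,3) else R.from_quat(np.r_[o[1:],o[0]]).as_matrix()
def ray(c,uv):
    K=np.array(c["camera_matrix"]); d=np.linalg.solve(K,[uv[0],uv[1],1.]); d=np.array([d[0],-d[1],-d[2]])
    return np.array(c["position"]),Rc(c)@d
def atz(c,uv,z):
    p,d=ray(c,uv); return p+d*(z-p[2])/d[2]
def proj(c,P):
    q=Rc(c).T@(np.array(P)-np.array(c["position"])); q=np.array(c["camera_matrix"])@[q[0],-q[1],-q[2]]; return q[:2]/q[2]
def tri(rs):
    A=np.zeros((3,3));b=np.zeros(3)
    for p,d in rs:
        d=d/np.linalg.norm(d);M=np.eye(3)-np.outer(d,d);A+=M;b+=M@p
    return np.linalg.solve(A,b)
def save(n,c): cv2.imwrite(f"pics/{n}.png",c["img"]); np.save(f"pics/{n}.npy",c,allow_pickle=True)
def load(n): return np.load(f"pics/{n}.npy",allow_pickle=True).item()
E
python3 - <<'E'
from h import *
for n in("scene","top","wrist"):
    c=cam(n);save(n+"0",c);print(n,{k:v for k,v in c.items() if k!="img"})
print(env.sense())
E
```

```text
pics
scene {'camera_matrix': array([[507.04879598,   0.        , 278.77744072],
       [  0.        , 507.04879598, 214.27786827],
       [  0.        ,   0.        ,   1.        ]]), 'position': array([ 1.08796617, -0.29894707,  1.03498367]), 'orientation': array([0.821646  , 0.25256171, 0.15418631, 0.48717247])}
top {'camera_matrix': array([[546.938139  ,   0.        , 284.0824544 ],
       [  0.        , 546.938139  , 214.83732232],
       [  0.        ,   0.        ,   1.        ]]), 'position': array([ 0.31490008, -0.01667445,  1.66533493]), 'orientation': array([-0.70130882, -0.04647654,  0.04080921,  0.71016933])}
wrist {'camera_matrix': array([[355.03109359,   0.        , 280.86541635],
       [  0.        , 355.03109359, 212.3837583 ],
       [  0.        ,   0.        ,   1.        ]]), 'position': array([ 0.20547384, -0.59389289,  0.37352705]), 'orientation': array([ 0.77571271, -0.10324604,  0.08367385, -0.61693495])}
{'clock': 0.15, 'q': array([-1.47007585e+00,  2.21100519e-01,  1.52735316e+00,  1.10301483e-06,
        1.39470053e+00, -1.26097001e-01]), 'dq': array([-0.00105766, -0.00096006, -0.00263966, -0.00162886,  0.00033231,
        0.0007397 ]), 'effort': array([ 1.26412873e-03, -4.97486329e+01, -3.89905107e+01, -2.22730182e-04,
        7.17219897e-03, -6.28046436e-06]), 'ee_pos': array([ 0.14049734, -0.60850078,  0.21821358]), 'tool_rot': array([-7.80706437e-04,  9.93575826e-01,  1.13165665e-01,  1.04492844e-05]), 'force': array([-0.74575733, -0.76321871,  0.02882183]), 'wrist_torque': array([-0.00725978,  0.05568047, -0.01561362]), 'finger_force': 0.0, 'gripper_width': 0.08523480208670363}
```

View pics/scene0.png

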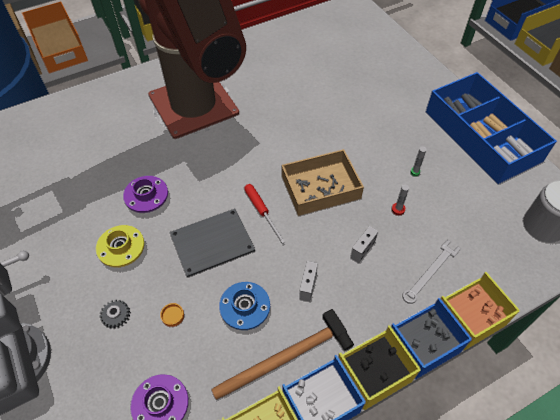

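View pics/top0.png

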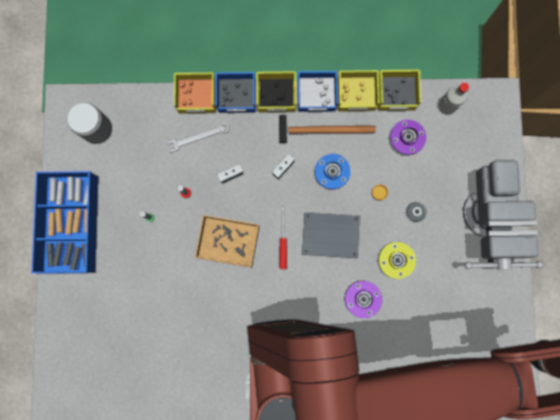

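Top view: the hub-shaped things are blue (332,171), purple (407,137) and (363,299), and yellow (397,260). The blue one matches the description. Drivers are red (185,191) and green (147,216), so red is the one. Dish is at (379,192), blocks at (231,173) and (283,167), plate at (331,235), carton at (228,241). Next is the confirming crop.

Run:
```python
from h import *
t=load("top0");s=load("scene0")
a=cv2.resize(t["img"][150:270,120:420],None,fx=2.6,fy=2.6,interpolation=cv2.INTER_CUBIC)[:, :780]
b=np.hstack([cv2.resize(s["img"][265:345,205:335],(390,240)),cv2.resize(s["img"][140:220,360:490],(390,240))])
cv2.imwrite("pics/crop1.png",np.vstack([a,b])[:600])
for n,ut,us in [("dish",(379.5,192),(172.5,315)),("hub",(333,170),(244.5,303)),("redtop",(181,187),(404,187)),("blkA",(231,173),(369,238)),("blkB",(283.5,167),(308,270)),("plate",(331,235),(213,242)),("carton",(228,241),(321,180))]:
    P=tri([ray(t,ut),ray(s,us)]);print(n,P.round(3),proj(t,P)-ut,proj(s,P)-us)
for u in[(304,212),(360,215),(358,258),(302,255)]: print(atz(t,u,.012).round(3))
for u in[(171,241),(236,210),(255,243),(187,275)]: print(atz(s,u,.012).round(3))
```

```text
dish [ 0.587 -0.297  0.008] [-0.11514175 -0.02519343] [-0.16685384  0.02901516]
hub [ 0.651 -0.154  0.041] [-0.25057811 -0.08356979] [-0.37309572  0.0526338 ]
redtop [0.594 0.293 0.1  ] [0.22235901 0.1364128 ] [ 0.32964419 -0.03822647]
blkA [0.647 0.158 0.053] [-1.87110651 -1.07022258] [-2.85991729  0.25472976]
blkB [ 0.658 -0.003  0.065] [-0.52369935 -0.23698527] [-0.79026763  0.08810944]
plate [ 0.458 -0.145  0.004] [-0.56129878 -0.17260441] [-0.74901847  0.09895392]
carton [0.441 0.164 0.034] [-0.1780595  -0.08514863] [-0.23404132  0.02843147]
[ 0.528 -0.065  0.012]
[ 0.517 -0.236  0.012]
[ 0.386 -0.226  0.012]
[ 0.397 -0.057  0.012]
[ 0.413 -0.23   0.012]
[ 0.407 -0.057  0.012]
[ 0.514 -0.059  0.012]
[ 0.515 -0.232  0.012]
```

View pics/crop1.png

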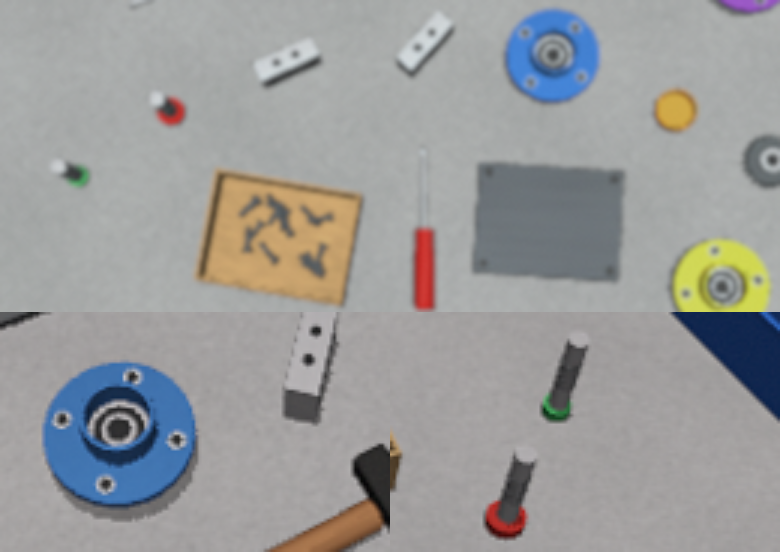

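The crop confirms the blue hub (neck up), the red driver and the two blocks standing on edge. Now wrist views for precise positions.

play_rows --targets '[{"hand": 1,"xyz": [0,0,0.04],"spin": 0},{"hand": 1,"xyz": [0.02,0.03,0.08],"spin": 0},{"hand": 1,"xyz": [0.4,0.41,0.08],"spin": -0.23},{"hand": 1,"xyz": [0.4,0.41,0.08],"spin": -0.23},{"hand": 1,"xyz": [0.4,0.41,0.08],"spin": -0.23},{"hand": 1,"xyz": [0.4,0.41,0.08],"spin": -0.23},{"hand": 1,"xyz": [0.4,0.41,0.08],"spin": -0.23},{"hand": 1,"xyz": [0.4,0.41,0.08],"spin": -0.23},{"hand": 1,"xyz": [0.4,0.41,0.08],"spin": -0.23},{"hand": 1,"xyz": [0.4,0.41,0.08],"spin": -0.23},{"hand": 1,"xyz": [0.4,0.41,0.08],"spin": -0.23},{"hand": 1,"xyz": [0.4,0.41,0.08],"spin": -0.23}]'

```text
clock: 1.15
ee_pos: [0.4507, -0.2885, 0.2969]
tool_rot: [0.0, 1.0, -0.002, -0.0]
force: [-0.2, -1.2, 0.9]
gripper_width: 0.0852
finger_force: 0.0
```

play_rows --targets '[{"hand": 1,"xyz": [0,0,0],"spin": 0},{"hand": 1,"xyz": [0,0,0],"spin": 0},{"hand": 1,"xyz": [0,0,0],"spin": 0},{"hand": 1,"xyz": [0,0,0],"spin": 0},{"hand": 1,"xyz": [0,0,0],"spin": 0},{"hand": 1,"xyz": [0,0,0],"spin": 0}]'

```text
clock: 1.65
ee_pos: [0.4489, -0.2914, 0.2969]
tool_rot: [-0.0, 1.0, -0.003, -0.0]
force: [0.0, 0.0, -0.5]
gripper_width: 0.0852
finger_force: 0.0
```

Run:
```python
from h import *
s=env.sense();c=cam("wrist");save("w1",c);print(s["ee_pos"],s["tool_rot"],s["clock"],c["position"],Rc(c)@[0,0,-1])
```

```text
[ 0.4488773  -0.29142543  0.29688002] [-1.48806388e-05  9.99996172e-01 -2.76512853e-03 -1.04009302e-04] 1.65 [ 0.51558174 -0.29193671  0.45228384] [-0.26395223  0.00193659 -0.96453381]
```

View pics/w1.png

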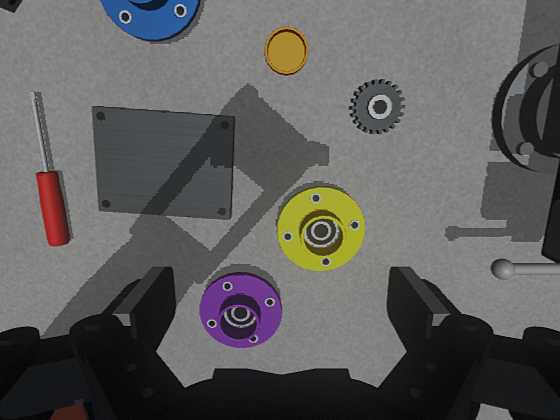

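W1 shows the plate with corners near (93,107), (235,117), (231,219) and (98,210), the dish at (286,50), and the yellow and purple decoys. The hub is cut off at the top, so I'm moving on.

play_rows --targets '[{"hand": 1,"xyz": [0.12,0.24,0],"spin": 0},{"hand": 1,"xyz": [0.12,0.24,0],"spin": 0},{"hand": 1,"xyz": [0.12,0.24,0],"spin": 0},{"hand": 1,"xyz": [0.12,0.24,0],"spin": 0},{"hand": 1,"xyz": [0.12,0.24,0],"spin": 0},{"hand": 1,"xyz": [0.12,0.24,0],"spin": 0},{"hand": 1,"xyz": [0.12,0.24,0],"spin": 0},{"hand": 1,"xyz": [0.12,0.24,0],"spin": 0},{"hand": 1,"xyz": [0.12,0.24,0],"spin": 0},{"hand": 1,"xyz": [0.12,0.24,0],"spin": 0},{"hand": 1,"xyz": [0.12,0.24,0],"spin": 0}]'

```text
clock: 2.62
ee_pos: [0.5693, -0.0519, 0.297]
tool_rot: [0.0, 1.0, -0.003, -0.0]
force: [-0.3, -0.4, -0.2]
gripper_width: 0.0854
finger_force: 0.0
```

Run:
```python
from h import *
s=env.sense();c=cam("wrist");save("w2",c);print(s["ee_pos"],s["tool_rot"],s["clock"],c["position"])
```

```text
[ 0.56929814 -0.05185543  0.29695679] [ 1.85619034e-04  9.99996590e-01 -2.60233197e-03 -1.15684686e-04] 2.6167 [ 0.63601333 -0.05227978  0.4523584 ]
```

View pics/w2.png

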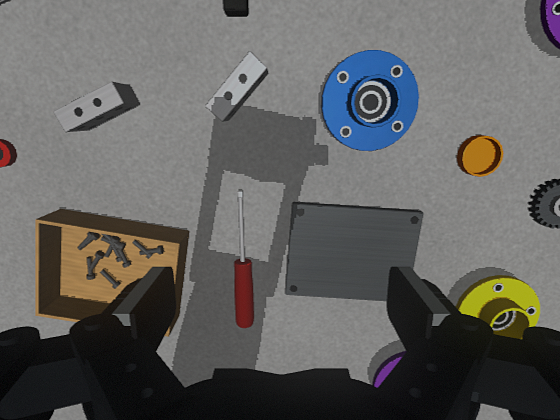

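W2 shows everything: hub rim (370,100), dish (479,155), block B top (241,85), block A top (92,107), plate (354,252), carton (110,265).

play_rows --targets '[{"hand": 1,"xyz": [0.04,0.2,0],"spin": 0},{"hand": 1,"xyz": [0.04,0.2,0],"spin": 0},{"hand": 1,"xyz": [0.04,0.2,0],"spin": 0},{"hand": 1,"xyz": [0.04,0.2,0],"spin": 0},{"hand": 1,"xyz": [0.04,0.2,0],"spin": 0},{"hand": 1,"xyz": [0.04,0.2,0],"spin": 0},{"hand": 1,"xyz": [0.04,0.2,0],"spin": 0},{"hand": 1,"xyz": [0.04,0.2,0],"spin": 0},{"hand": 1,"xyz": [0.04,0.2,0],"spin": 0}]'

```text
clock: 3.42
ee_pos: [0.6098, 0.1478, 0.297]
tool_rot: [0.0, 1.0, -0.003, 0.0]
force: [-0.1, -0.8, 0.2]
gripper_width: 0.0853
finger_force: 0.0
```

Run:
```python
from h import *
s=env.sense();c=cam("wrist");save("w3",c);print(s["ee_pos"],s["tool_rot"],s["clock"],c["position"])
```

```text
[0.60979615 0.14782126 0.29703812] [ 2.81732218e-04  9.99996452e-01 -2.64877621e-03  1.06201324e-05] 3.4167 [0.67646501 0.14739946 0.45243426]
```

View pics/w3.png

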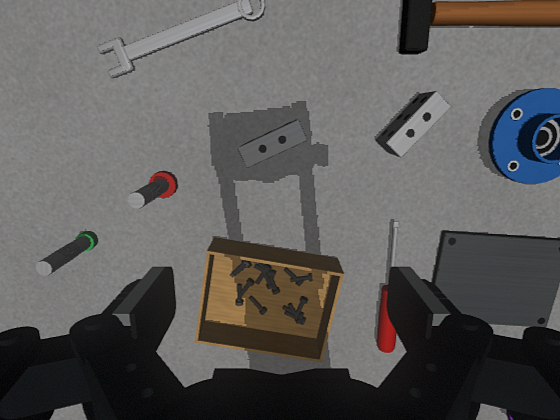

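```bash
cat > meas.py <<'E'
from h import *
def dark(c,u,r=7):
    g=cv2.cvtColor(c["img"],cv2.COLOR_BGR2GRAY).astype(float);x,y=u
    p=g[y-r:y+r+1,x-r:x+r+1];yy,xx=np.mgrid[y-r:y+r+1,x-r:x+r+1]
    w=np.clip((p.min()+25)-p,0,None)*(np.hypot(xx-x,yy-y)<=r);return np.array([(w*xx).sum(),(w*yy).sum()])/w.sum()
def mask(c,lo,hi,box):
    h=cv2.cvtColor(c["img"],cv2.COLOR_BGR2HSV);m=cv2.inRange(h,lo,hi);k=np.zeros_like(m);x0,y0,x1,y1=box;k[y0:y1,x0:x1]=255;return m&k
def ell(m):
    ct=max(cv2.findContours(m,0,1)[0],key=cv2.contourArea);return cv2.fitEllipse(cv2.convexHull(ct))
E
python3 - <<'E'
from meas import *
w1,w2,w3,t,s=[load(n) for n in("w1","w2","w3","top0","scene0")]
H={"A":[((80,112),(263,149)),((97,102),(282,140))],"B":[((228,96),(409,132)),((243,78),(426,117))]}
for n,hs in H.items():
    P=[]
    for a,b in hs:
        a,b=dark(w2,a,5),dark(w3,b,5);P.append(tri([ray(w2,a),ray(w3,b)]));print(n,a.round(1),b.round(1),P[-1].round(4))
    P=np.array(P);d=P[1]-P[0];print(" mid",P.mean(0).round(4),"ang",np.arctan2(d[1],d[0]).round(3))
O=((8,120,90),(25,255,255))
e1=ell(mask(w1,*O,(255,20,320,85)));e2=ell(mask(w2,*O,(450,125,510,185)));print(e1,e2)
P=tri([ray(w1,e1[0]),ray(w2,e2[0])]);print("dish",P.round(4),atz(w1,e1[0],.014),atz(w2,e2[0],.014))
B=((100,120,60),(118,255,255))
e2=ell(mask(w2,*B,(310,40,430,160)));et=ell(mask(t,*B,(300,140,365,200)));es=ell(mask(s,*B,(205,265,285,345)))
print("hub",e2,et,es,tri([ray(w2,e2[0]),ray(s,es[0])]),tri([ray(w2,e2[0]),ray(t,et[0])]),tri([ray(s,es[0]),ray(t,et[0])]))
hh=[dark(w2,u,4) for u in((343,76),(397,71),(397,126),(346,132))];print(np.array(hh).round(1).tolist(),[atz(w2,u,.032).round(4) for u in hh],atz(w2,np.mean(hh,0),.032))
for n,c,us in(("w1",w1,[(93,107),(235,116.5),(231,219),(97.5,210)]),("w2",w2,[(292,203),(422.5,211)]),):
    for u in us: print(n,atz(c,u,.012).round(4))
hl1=[dark(w1,u,5) for u in((100,116),(228,125),(221,212),(106,204))];hl2=[dark(w2,u,5) for u in((299,211),(414,219))]
print([atz(w1,u,.012).round(4) for u in hl1],[atz(w2,u,.012).round(4) for u in hl2]);print([tri([ray(w1,a),ray(w2,b)]).round(4) for a,b in zip(hl1,hl2)])
print("driver top",atz(w3,(137,201),.095),"disc",ell(mask(w3,(0,130,80),(6,255,255),(140,160,190,210))|mask(w3,(174,130,80),(180,255,255),(140,160,190,210))))
print("carton",[atz(w3,u,.05).round(3) for u in((210,237),(343,258),(323,359),(197,344))])
print("sdriver",[atz(w2,u,.02).round(3) for u in((252,260),(236,326))], "dtip",atz(w2,(240,190),.01))
E
```

```text
A [ 78.4 111.5] [262.3 148.1] [0.6411 0.1684 0.0502]
A [ 97.1 101.7] [281.8 139. ] [0.6511 0.1465 0.0503]
 mid [0.6461 0.1574 0.0502] ang -1.142
B [228.5  95.8] [410.4 132.5] [0.6569 0.0041 0.0497]
B [242.4  77.4] [426.5 116.1] [ 0.6749 -0.0116  0.0509]
 mid [ 0.6659 -0.0038  0.0503] ang -0.716
((286.0301513671875, 49.926795959472656), (43.244075775146484, 47.295860290527344), 1.709981083869934) ((482.1302490234375, 155.80776977539062), (37.503353118896484, 43.448394775390625), 45.14182662963867)
dish [ 0.5869 -0.298   0.0156] [ 0.58718706 -0.29799849  0.014     ] [ 0.58670277 -0.29883704  0.014     ]
hub ((369.7041931152344, 99.93171691894531), (94.7936782836914, 102.62004852294922), 29.659343719482422) ((332.05615234375, 171.06756591796875), (34.280460357666016, 34.86215591430664), 61.080223083496094) ((244.3572540283203, 305.4053955078125), (47.411033630371094, 50.456031799316406), 75.7863540649414) [ 0.65195161 -0.1535186   0.02996853] [ 0.65169518 -0.15329646  0.02621349] [ 0.65061485 -0.15296822  0.0271987 ]
[[342.7, 76.3], [396.8, 70.3], [397.5, 125.4], [345.7, 131.2]] [array(
[... 344 characters left out ...]
012 ]
[array([ 0.5163, -0.0757,  0.012 ]), array([ 0.5047, -0.226 ,  0.012 ]), array([ 0.3972, -0.2147,  0.012 ]), array([ 0.4083, -0.0674,  0.012 ])] [array([ 0.5168, -0.0746,  0.012 ]), array([ 0.505 , -0.2238,  0.012 ])]
[array([ 0.5163, -0.0747,  0.0101]), array([ 0.5043, -0.2253,  0.0084])]
driver top [0.59173766 0.29670169 0.095     ] disc ((161.9141082763672, 184.64892578125), (24.832120895385742, 26.963743209838867), 123.26419067382812)
carton [array([0.536, 0.233, 0.05 ]), array([0.508, 0.073, 0.05 ]), array([0.365, 0.093, 0.05 ]), array([0.389, 0.259, 0.05 ])]
sdriver [array([ 0.453, -0.013,  0.02 ]), array([0.355, 0.011, 0.02 ])] dtip [5.44701758e-01 1.42936993e-04 1.00000000e-02]
```

Measured: plate centre (0.457,-0.146), yaw -0.075. Dish (0.587,-0.298), block A (0.646,0.157) at -1.142 rad, block B (0.666,-0.004) at -0.716 rad. Hub (0.651,-0.154), driver about (0.592,0.295). The measured heights agree with the text, so I start with the dish.

play_rows --targets '[{"hand": 0.41,"xyz": [-0.023,-0.446,0],"spin": 0},{"hand": 0.41,"xyz": [-0.023,-0.446,0],"spin": 0},{"hand": 0.41,"xyz": [-0.023,-0.446,0],"spin": 0},{"hand": 0.41,"xyz": [-0.023,-0.446,0],"spin": 0},{"hand": 0.41,"xyz": [-0.023,-0.446,0],"spin": 0},{"hand": 0.41,"xyz": [-0.023,-0.446,0],"spin": 0},{"hand": 0.41,"xyz": [-0.023,-0.446,0],"spin": 0},{"hand": 0.41,"xyz": [-0.023,-0.446,0],"spin": 0},{"hand": 0.41,"xyz": [-0.023,-0.446,0],"spin": 0},{"hand": 0.41,"xyz": [-0.023,-0.446,0],"spin": 0},{"hand": 0.41,"xyz": [-0.023,-0.446,0],"spin": 0},{"hand": 0.41,"xyz": [-0.023,-0.446,0],"spin": 0}]'

```text
clock: 4.47
ee_pos: [0.5841, -0.3041, 0.2965]
tool_rot: [0.001, 1.0, -0.006, -0.0]
force: [0.6, 0.7, -0.3]
gripper_width: 0.0602
finger_force: 0.0
```

play_rows --targets '[{"hand": 0.41,"xyz": [0,0,-0.2],"spin": 0},{"hand": 0.41,"xyz": [0,0,-0.2],"spin": 0},{"hand": 0.41,"xyz": [0,0,-0.2],"spin": 0},{"hand": 0.41,"xyz": [0,0,-0.2],"spin": 0},{"hand": 0.41,"xyz": [0,0,-0.2],"spin": 0},{"hand": 0.41,"xyz": [0,0,-0.2],"spin": 0},{"hand": 0.41,"xyz": [0,0,-0.2],"spin": 0},{"hand": 0.41,"xyz": [0,0,-0.2],"spin": 0}]'

```text
clock: 5.13
ee_pos: [0.5878, -0.2976, 0.0997]
tool_rot: [0.001, 1.0, -0.002, 0.001]
force: [0.7, -1.2, 0.4]
gripper_width: 0.0601
finger_force: 0.0
```

Run:
```python
from h import *
s=env.sense();c=cam("wrist");save("w4",c);print(s["ee_pos"],s["gripper_width"],s["clock"])
```

```text
[ 0.58776856 -0.29764631  0.09974557] 0.0600871657728909 5.1333
```

View pics/w4.png

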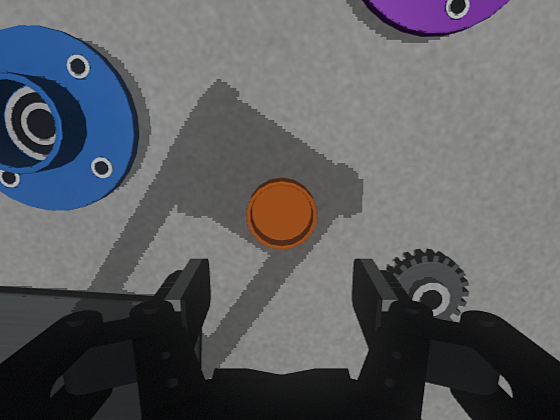

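W4: dish at (281,213), centred between the fingers. The gear at (430,298) is near the right finger, so I check clearance.

Run:
```python
from meas import *
c=load("w4");e=ell(mask(c,(5,120,60),(25,255,255),(235,165,330,260)));print(e,atz(c,e[0],.014),[atz(c,u,.016) for u in((430,298),(388,280),(400,260))])
for u in((209,262),(354,262)): print(atz(c,u,.0997-.022))
```

```text
((281.2859802246094, 213.52145385742188), (70.29708099365234, 71.48263549804688), 3.4668915271759033) [ 0.5878855  -0.29815279  0.014     ] [array([ 0.52244566, -0.40907459,  0.016     ]), array([ 0.53730056, -0.37656453,  0.016     ]), array([ 0.55310143, -0.38408722,  0.016     ])]
[ 0.57843658 -0.25902341  0.0777    ]
[ 0.57806381 -0.3371392   0.0777    ]
```

Gear is clear. Descending onto the dish.

play_rows --targets '[{"hand": 0.41,"xyz": [0,-0.001,-0.035],"spin": 0},{"hand": 0.41,"xyz": [0,-0.001,-0.055],"spin": 0},{"hand": 0.41,"xyz": [0,-0.001,-0.065],"spin": 0},{"hand": 0.41,"xyz": [0,-0.001,-0.07],"spin": 0},{"hand": 0.41,"xyz": [0,-0.001,-0.07],"spin": 0},{"hand": 0.41,"xyz": [0,-0.001,-0.07],"spin": 0}]'

```text
clock: 5.68
ee_pos: [0.588, -0.2981, 0.0291]
tool_rot: [0.001, 1.0, -0.002, 0.001]
force: [-0.0, 0.0, -0.1]
gripper_width: 0.0604
finger_force: 0.0
```

Run:
```python
from h import *
s=env.sense();c=cam("wrist");save("w5",c);print(s["ee_pos"],s["force"])
cv2.imwrite("pics/w5c.png",cv2.resize(c["img"][150:370,130:430],None,fx=2.6,fy=2.6))
```

```text
[ 0.58803466 -0.29814974  0.02908271] [-0.01721895  0.03462724 -0.13801322]
```

View pics/w5c.png

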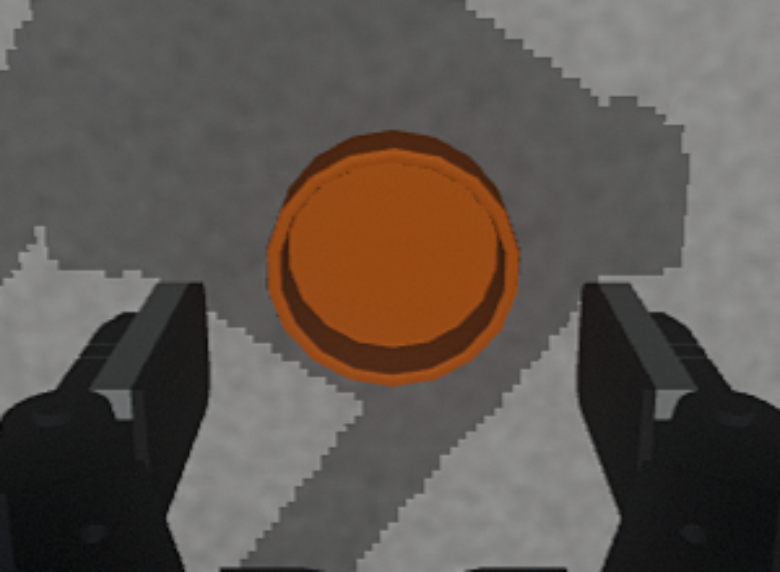

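play_rows --grip_force 25 --targets '[{"hand": 0.1,"xyz": [0,0,0],"spin": 0},{"hand": 0.1,"xyz": [0,0,0],"spin": 0},{"hand": 0.1,"xyz": [0,0,0],"spin": 0},{"hand": 0.1,"xyz": [0,0,0],"spin": 0},{"hand": 0.1,"xyz": [0,0,0],"spin": 0}]'

```text
clock: 6.15
ee_pos: [0.5868, -0.2974, 0.0272]
tool_rot: [0.0, 1.0, -0.002, 0.0]
force: [0.1, 0.0, -0.6]
gripper_width: 0.0468
finger_force: 0.0
```

No contact: the fingertips pass above the dish, so they stand farther back than stated. I reopen and step down with force watch.

play_rows --targets '[{"hand": 0.41,"xyz": [0.001,-0.001,0],"spin": 0},{"hand": 0.41,"xyz": [0.001,-0.001,0],"spin": 0},{"hand": 0.41,"xyz": [0.001,-0.001,0],"spin": 0},{"hand": 0.41,"xyz": [0.001,-0.001,-0.003],"spin": 0},{"hand": 0.41,"xyz": [0.001,-0.001,-0.006],"spin": 0},{"hand": 0.41,"xyz": [0.001,-0.001,-0.008],"spin": 0},{"hand": 0.41,"xyz": [0.001,-0.001,-0.008],"spin": 0}]'

```text
clock: 6.73
ee_pos: [0.5871, -0.2979, 0.0179]
tool_rot: [-0.0, 1.0, -0.002, -0.001]
force: [-1.0, 0.1, 0.7]
gripper_width: 0.0604
finger_force: 0.0
```

play_rows --targets '[{"hand": 0.1,"xyz": [0,0,0],"spin": 0},{"hand": 0.1,"xyz": [0,0,0],"spin": 0},{"hand": 0.1,"xyz": [0,0,0],"spin": 0},{"hand": 0.1,"xyz": [0,0,0],"spin": 0},{"hand": 0.1,"xyz": [0,0,0],"spin": 0}]'

```text
clock: 7.15
ee_pos: [0.5879, -0.2984, 0.0192]
tool_rot: [0.0, 1.0, -0.002, 0.0]
force: [0.1, 0.6, 0.0]
gripper_width: 0.047
finger_force: 0.0
```

Run:
```python
from h import *
s=env.sense();c=cam("wrist");save("w6",c);print(s["ee_pos"],s["force"],s["gripper_width"])
d=cam("scene");save("s6",d)
cv2.imwrite("pics/w6c.png",np.hstack([cv2.resize(c["img"][170:370,150:410],(520,400)),cv2.resize(d["img"][260:360,120:190],(280,400))]))
```

```text
[ 0.58785404 -0.29839278  0.01915745] [0.1332187  0.56675403 0.01464324] 0.0469770779425813
```

View pics/w6c.png

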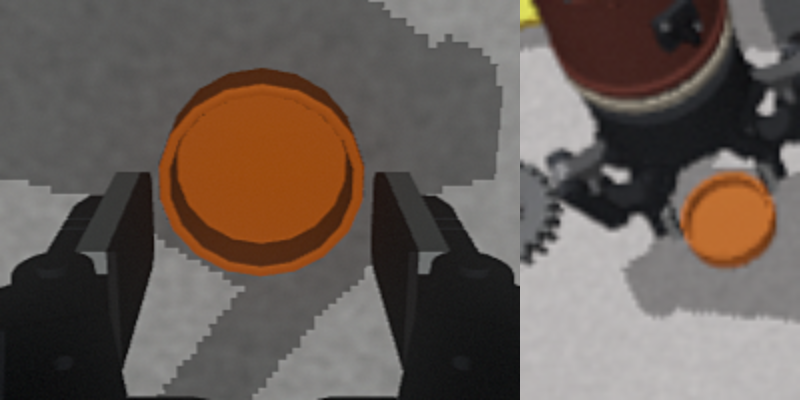

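Run:
```python
from h import *
for n,w,uvs in(("w6",.047,[(226.5,256.5),(336,256.5)]),("w5",.0604,[(208.8,259),(353,259)])):
    c=load(n);r=[ray(c,u) for u in uvs]
    k=w/np.linalg.norm(r[0][1]-r[1][1]);print(c["position"],[ (p+k*d).round(4) for p,d in r])
    uv=[(ux,uvs[0][1]+45 if n=="w5" else uvs[0][1]+50) for ux,_ in uvs]
    print([atz(c,u,(r[0][0]+k*r[0][1])[2]).round(4) for u in uv])
s6=load("s6");print("TCP in scene px",proj(s6,[.5879,-.2984,.0192]),"dish",proj(s6,[.588,-.298,.014]))
```

```text
[ 0.65446961 -0.29872473  0.17456333] [array([ 0.5961, -0.2752,  0.0326]), array([ 0.596 , -0.3222,  0.0325])]
[array([ 0.5721, -0.2741,  0.0326]), array([ 0.572 , -0.3231,  0.0326])]
[ 0.65432741 -0.29825598  0.18470457] [array([ 0.5967, -0.268 ,  0.0462]), array([ 0.5965, -0.3284,  0.0463])]
[array([ 0.5757, -0.2669,  0.0462]), array([ 0.5755, -0.3295,  0.0462])]
TCP in scene px [171.08719477 313.36510115] dish [171.7185804  314.29520098]
```

View pics/s6.png

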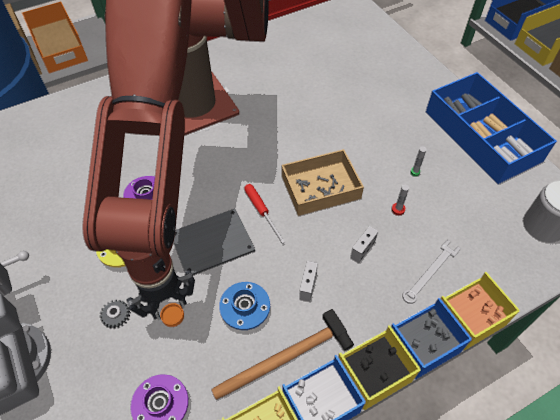

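The wrist geometry puts the fingertips at z≈0.033 for TCP z 0.019, about 14–17 mm behind the TCP. I go by that and lower further in steps.

play_rows --targets '[{"hand": 0.41,"xyz": [0.001,0,0],"spin": 0},{"hand": 0.41,"xyz": [0.001,0,0],"spin": 0},{"hand": 0.41,"xyz": [0.001,0,0],"spin": 0},{"hand": 0.41,"xyz": [0.001,0,-0.005],"spin": 0},{"hand": 0.41,"xyz": [0.001,0,-0.01],"spin": 0},{"hand": 0.41,"xyz": [0.001,0,-0.015],"spin": 0},{"hand": 0.41,"xyz": [0.001,0,-0.015],"spin": 0},{"hand": 0.41,"xyz": [0.001,0,-0.015],"spin": 0}]'

```text
clock: 7.92
ee_pos: [0.5881, -0.2979, 0.0029]
tool_rot: [-0.0, 1.0, -0.002, -0.001]
force: [-0.3, 0.5, -0.4]
gripper_width: 0.0602
finger_force: 0.0
```

play_rows --targets '[{"hand": 0.1,"xyz": [0,0,0],"spin": 0},{"hand": 0.1,"xyz": [0,0,0],"spin": 0},{"hand": 0.1,"xyz": [0,0,0],"spin": 0},{"hand": 0.1,"xyz": [0,0,0],"spin": 0},{"hand": 0.1,"xyz": [0,0,0],"spin": 0}]'

```text
clock: 8.33
ee_pos: [0.5889, -0.2984, 0.0042]
tool_rot: [0.0, 1.0, -0.002, 0.0]
force: [-0.0, 0.3, 0.7]
gripper_width: 0.0473
finger_force: 0.0
```

play_rows --targets '[{"hand": 0.41,"xyz": [0,0,0],"spin": 0},{"hand": 0.41,"xyz": [0,0,0],"spin": 0},{"hand": 0.41,"xyz": [0,0,0],"spin": 0},{"hand": 0.41,"xyz": [0,0,-0.005],"spin": 0},{"hand": 0.41,"xyz": [0,0,-0.009],"spin": 0},{"hand": 0.41,"xyz": [0,0,-0.012],"spin": 0},{"hand": 0.41,"xyz": [0,0,-0.012],"spin": 0}]'

```text
clock: 8.92
ee_pos: [0.5879, -0.2978, -0.0094]
tool_rot: [-0.001, 1.0, -0.002, -0.001]
force: [-0.1, 0.9, -0.5]
gripper_width: 0.0602
finger_force: 0.0
```

play_rows --targets '[{"hand": 0.1,"xyz": [0,0,0],"spin": 0},{"hand": 0.1,"xyz": [0,0,0],"spin": 0},{"hand": 0.1,"xyz": [0,0,0],"spin": 0},{"hand": 0.1,"xyz": [0,0,0],"spin": 0},{"hand": 0.1,"xyz": [0,0,0],"spin": 0}]'

```text
clock: 9.33
ee_pos: [0.5888, -0.2983, -0.008]
tool_rot: [0.0, 1.0, -0.002, 0.0]
force: [-0.4, 1.0, -0.5]
gripper_width: 0.048
finger_force: 25.8
```

Gripped (25.8 N). The real grasp height is now known. Lift.

play_rows --targets '[{"hand": 0.1,"xyz": [0,0,0.02],"spin": 0},{"hand": 0.1,"xyz": [0,0,0.05],"spin": 0},{"hand": 0.1,"xyz": [0,0,0.09],"spin": 0},{"hand": 0.1,"xyz": [0,0,0.12],"spin": 0},{"hand": 0.1,"xyz": [0,0,0.12],"spin": 0},{"hand": 0.1,"xyz": [0,0,0.12],"spin": 0}]'

```text
clock: 9.83
ee_pos: [0.5907, -0.2996, 0.1155]
tool_rot: [0.002, 1.0, -0.002, 0.003]
force: [-0.6, 0.0, -0.1]
gripper_width: 0.048
finger_force: 26.0
```

Run:
```python
from meas import *
s=env.sense();c=cam("wrist");save("w7",c);print(s["ee_pos"],s["force"],s["gripper_width"],s["finger_force"])
e=ell(mask(c,(5,120,40),(25,255,255),(200,130,370,330)));print(e)
p=np.array(c["position"])
d=e[1][1];dep=.05*355/d;r=ray(c,e[0]);print("dish rim est",r[0]+r[1]*dep, "minus tcp",r[0]+r[1]*dep-s["ee_pos"])
cv2.imwrite("pics/w7c.png",c["img"][120:420,100:460])
```

```text
[ 0.59065708 -0.29955716  0.11551638] [-0.58620824  0.03381406 -0.11655068] 0.048046499237195055 26.035752727439103
((281.0854797363281, 283.2528076171875), (120.4515380859375, 124.9134750366211), 176.9850311279297)
dish rim est [ 0.59233648 -0.29964414  0.14134464] minus tcp [ 1.67940516e-03 -8.69753835e-05  2.58282668e-02]
```

View pics/w7c.png

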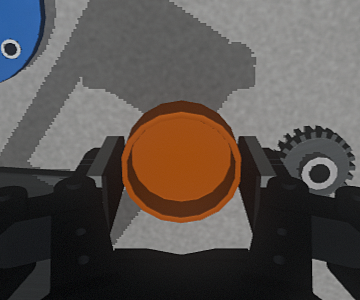

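Dish held square, with its base 8 mm above the TCP. Carry it to the plate.

play_rows --targets '[{"hand": 0.1,"xyz": [-0.133,0.152,0],"spin": 0},{"hand": 0.1,"xyz": [-0.133,0.152,0],"spin": 0},{"hand": 0.1,"xyz": [-0.133,0.152,0],"spin": 0},{"hand": 0.1,"xyz": [-0.133,0.152,0],"spin": 0},{"hand": 0.1,"xyz": [-0.133,0.152,0],"spin": 0},{"hand": 0.1,"xyz": [-0.133,0.152,0],"spin": 0},{"hand": 0.1,"xyz": [-0.133,0.152,-0.04],"spin": 0},{"hand": 0.1,"xyz": [-0.133,0.152,-0.07],"spin": 0},{"hand": 0.1,"xyz": [-0.133,0.152,-0.09],"spin": 0},{"hand": 0.1,"xyz": [-0.133,0.152,-0.095],"spin": 0},{"hand": 0.1,"xyz": [-0.133,0.152,-0.095],"spin": 0},{"hand": 0.1,"xyz": [-0.133,0.152,-0.095],"spin": 0}]'

```text
clock: 10.88
ee_pos: [0.4556, -0.1463, 0.0168]
tool_rot: [-0.0, 1.0, -0.002, -0.001]
force: [0.2, 0.7, 0.3]
gripper_width: 0.048
finger_force: 26.1
```

play_rows --targets '[{"hand": 0.1,"xyz": [0,0,-0.006],"spin": 0},{"hand": 0.1,"xyz": [0,0,-0.012],"spin": 0},{"hand": 0.1,"xyz": [0,0,-0.012],"spin": 0},{"hand": 0.1,"xyz": [0,0,-0.012],"spin": 0}]'

```text
clock: 11.22
ee_pos: [0.4557, -0.1464, 0.0051]
tool_rot: [0.0, 1.0, -0.002, 0.0]
force: [-0.3, 0.7, 0.3]
gripper_width: 0.0482
finger_force: 26.1
```

play_rows --targets '[{"hand": 0.45,"xyz": [0,0,0],"spin": 0},{"hand": 0.45,"xyz": [0,0,0],"spin": 0},{"hand": 0.45,"xyz": [0,0,0],"spin": 0},{"hand": 0.45,"xyz": [0,0,0.03],"spin": 0},{"hand": 0.45,"xyz": [0,0,0.07],"spin": 0},{"hand": 0.45,"xyz": [0,0,0.11],"spin": 0},{"hand": 0.45,"xyz": [0,0,0.15],"spin": 0},{"hand": 0.45,"xyz": [0,0,0.18],"spin": 0},{"hand": 0.45,"xyz": [0,0,0.18],"spin": 0},{"hand": 0.45,"xyz": [0,0,0.18],"spin": 0}]'

```text
clock: 12.05
ee_pos: [0.4573, -0.1471, 0.1877]
tool_rot: [0.001, 1.0, -0.002, 0.003]
force: [-0.1, -1.2, -1.3]
gripper_width: 0.0617
finger_force: 0.0
```

Run:
```python
from meas import *
s=env.sense();c=cam("wrist");save("w8",c);print(s["ee_pos"],s["tool_rot"],s["gripper_width"])
e=ell(mask(c,(5,120,40),(25,255,255),(200,100,370,300)));print(e,"dish",atz(c,e[0],.026))
```

```text
[ 0.45731343 -0.14711475  0.1876514 ] [ 0.00130866  0.99999467 -0.00156842  0.00254758] 0.06167437911159657
((279.73638916015625, 194.4217529296875), (54.49785614013672, 55.34309005737305), 4.633473873138428) dish [ 0.45513285 -0.14648307  0.026     ]
```

Dish is on the plate within 2 mm of centre. Next block B.

play_rows --grip_force 60 --targets '[{"hand": 0.25,"xyz": [0.21,0.143,0],"spin": -0.713},{"hand": 0.25,"xyz": [0.21,0.143,0],"spin": -0.713},{"hand": 0.25,"xyz": [0.21,0.143,0],"spin": -0.713},{"hand": 0.25,"xyz": [0.21,0.143,0],"spin": -0.713},{"hand": 0.25,"xyz": [0.21,0.143,0],"spin": -0.713},{"hand": 0.25,"xyz": [0.21,0.143,0],"spin": -0.713},{"hand": 0.25,"xyz": [0.21,0.143,0],"spin": -0.713},{"hand": 0.25,"xyz": [0.21,0.143,0],"spin": -0.713},{"hand": 0.25,"xyz": [0.21,0.143,-0.04],"spin": -0.713},{"hand": 0.25,"xyz": [0.21,0.143,-0.08],"spin": -0.713},{"hand": 0.25,"xyz": [0.21,0.143,-0.1],"spin": -0.713},{"hand": 0.25,"xyz": [0.21,0.143,-0.1],"spin": -0.713}]'

```text
clock: 13.1
ee_pos: [0.6586, -0.0037, 0.0764]
tool_rot: [0.002, 0.937, -0.35, -0.007]
force: [-1.4, -0.4, -1.2]
gripper_width: 0.0535
finger_force: 0.0
```

Run:
```python
from meas import *
s=env.sense();c=cam("wrist");save("w9",c);print(s["ee_pos"],s["tool_rot"],s["gripper_width"],s["clock"])
print("expected holes",proj(c,[.6569,.0041,.05]),proj(c,[.6749,-.0116,.05]))
cv2.imwrite("pics/w9.png",c["img"][60:360,60:500])
```

```text
[ 0.65861854 -0.00367588  0.07635073] [ 0.00193536  0.9365863  -0.35035836 -0.00716721] 0.05347420726904493 13.1
expected holes [271.79514248 252.99233708] [271.53580901 211.05290801]
```

View pics/w9.png

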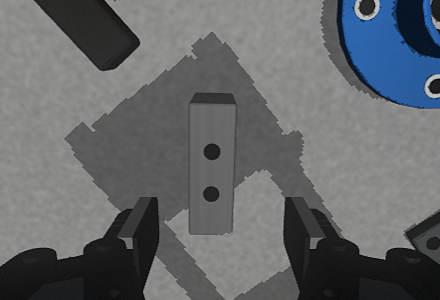

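Block B's holes at (271,255) and (272,212) of the full image match the prediction, so the yaw is right. Settle, then descend.

play_rows --targets '[{"hand": 0.25,"xyz": [0,0,0],"spin": 0},{"hand": 0.25,"xyz": [0,0,0],"spin": 0},{"hand": 0.25,"xyz": [0,0,0],"spin": 0}]'

```text
clock: 13.4
ee_pos: [0.6674, -0.0039, 0.088]
tool_rot: [-0.001, 0.937, -0.351, 0.002]
force: [-0.3, 0.4, 0.2]
gripper_width: 0.0534
finger_force: 0.0
```

play_rows --targets '[{"hand": 0.25,"xyz": [-0.001,0,-0.03],"spin": 0},{"hand": 0.25,"xyz": [-0.001,0,-0.055],"spin": 0},{"hand": 0.25,"xyz": [-0.001,0,-0.073],"spin": 0},{"hand": 0.25,"xyz": [-0.001,0,-0.073],"spin": 0},{"hand": 0.25,"xyz": [-0.001,0,-0.073],"spin": 0},{"hand": -0.6,"xyz": [-0.001,0,-0.073],"spin": 0},{"hand": -0.6,"xyz": [-0.001,0,-0.073],"spin": 0},{"hand": -0.6,"xyz": [-0.001,0,-0.073],"spin": 0},{"hand": -0.6,"xyz": [-0.001,0,-0.073],"spin": 0},{"hand": -0.6,"xyz": [-0.001,0,-0.073],"spin": 0},{"hand": -0.6,"xyz": [-0.001,0,-0.073],"spin": 0}]'

```text
clock: 14.32
ee_pos: [0.6669, -0.0037, 0.0149]
tool_rot: [-0.0, 0.937, -0.35, 0.002]
force: [-1.7, -0.9, 7.0]
gripper_width: 0.0236
finger_force: 60.9
```

play_rows --targets '[{"hand": -0.6,"xyz": [0,0,0.03],"spin": 0},{"hand": -0.6,"xyz": [0,0,0.06],"spin": 0},{"hand": -0.6,"xyz": [0,0,0.1],"spin": 0},{"hand": -0.6,"xyz": [0,0,0.1],"spin": 0},{"hand": -0.6,"xyz": [-0.213,-0.19,0.1],"spin": 0.641},{"hand": -0.6,"xyz": [-0.213,-0.19,0.1],"spin": 0.641},{"hand": -0.6,"xyz": [-0.213,-0.19,0.1],"spin": 0.641},{"hand": -0.6,"xyz": [-0.213,-0.19,0.1],"spin": 0.641},{"hand": -0.6,"xyz": [-0.213,-0.19,0.1],"spin": 0.641},{"hand": -0.6,"xyz": [-0.213,-0.19,0.1],"spin": 0.641},{"hand": -0.6,"xyz": [-0.213,-0.19,0.1],"spin": 0.641},{"hand": -0.6,"xyz": [-0.213,-0.19,0.1],"spin": 0.641}]'

```text
clock: 15.32
ee_pos: [0.446, -0.1966, 0.1105]
tool_rot: [0.001, 0.999, -0.04, -0.003]
force: [1.0, 0.2, -6.2]
gripper_width: 0.0239
finger_force: 61.5
```

play_rows --targets '[{"hand": -0.6,"xyz": [0,0,0],"spin": 0},{"hand": -0.6,"xyz": [0,0,0],"spin": 0},{"hand": -0.6,"xyz": [0,0,0],"spin": 0},{"hand": -0.6,"xyz": [0,0,0],"spin": 0}]'

```text
clock: 15.65
ee_pos: [0.4523, -0.1925, 0.1118]
tool_rot: [-0.0, 0.999, -0.037, -0.0]
force: [0.3, 0.7, -5.5]
gripper_width: 0.0238
finger_force: 61.5
```

Run:
```python
from meas import *
s=env.sense();c=cam("wrist");save("w10",c);print(s["ee_pos"],s["tool_rot"],s["gripper_width"],s["finger_force"],s["clock"])
cv2.imwrite("pics/w10c.png",c["img"][60:360,60:500])
```

```text
[ 0.45232306 -0.19250383  0.11179212] [-1.39334727e-04  9.99323103e-01 -3.67874317e-02 -3.32734813e-05] 0.023785815905145884 61.522825956344604 15.65
```

View pics/w10c.png

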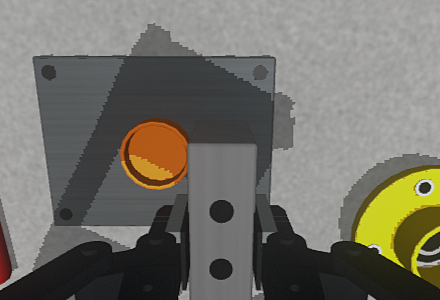

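Block B held square above its slot, with its holes centred at column 281 of the full image. Lower it.

play_rows --targets '[{"hand": -0.6,"xyz": [0.001,-0.001,-0.03],"spin": 0},{"hand": -0.6,"xyz": [0.001,-0.001,-0.06],"spin": 0},{"hand": -0.6,"xyz": [0.001,-0.001,-0.076],"spin": 0},{"hand": -0.6,"xyz": [0.001,-0.001,-0.08],"spin": 0},{"hand": -0.6,"xyz": [0.001,-0.001,-0.083],"spin": 0},{"hand": -0.6,"xyz": [0.001,-0.001,-0.083],"spin": 0},{"hand": -0.6,"xyz": [0.001,-0.001,-0.083],"spin": 0}]'

```text
clock: 16.28
ee_pos: [0.4541, -0.1948, 0.0303]
tool_rot: [0.001, 0.999, -0.037, 0.001]
force: [-0.2, 0.2, -5.3]
gripper_width: 0.0234
finger_force: 61.4
```

play_rows --targets '[{"hand": -0.6,"xyz": [0,0.001,-0.001],"spin": 0},{"hand": -0.6,"xyz": [0,0.001,-0.002],"spin": 0},{"hand": -0.6,"xyz": [0,0.001,-0.002],"spin": 0},{"hand": -0.6,"xyz": [0,0.001,-0.002],"spin": 0}]'

```text
clock: 16.62
ee_pos: [0.453, -0.1935, 0.0274]
tool_rot: [0.0, 0.999, -0.038, 0.0]
force: [0.7, 0.2, -5.7]
gripper_width: 0.0237
finger_force: 61.4
```

play_rows --targets '[{"hand": -0.6,"xyz": [0,0,-0.001],"spin": 0},{"hand": -0.6,"xyz": [0,0,-0.001],"spin": 0},{"hand": -0.6,"xyz": [0,0,-0.001],"spin": 0}]'

```text
clock: 16.87
ee_pos: [0.4531, -0.1936, 0.0269]
tool_rot: [0.0, 0.999, -0.038, 0.0]
force: [-3.9, 0.8, 6.4]
gripper_width: 0.0238
finger_force: 62.9
```

Contact. Release and rise.

play_rows --targets '[{"hand": -0.06,"xyz": [0,0,0],"spin": 0},{"hand": -0.06,"xyz": [0,0,0],"spin": 0},{"hand": -0.06,"xyz": [0,0,0],"spin": 0},{"hand": -0.06,"xyz": [0,0,0],"spin": 0},{"hand": -0.06,"xyz": [0,0,0.03],"spin": 0},{"hand": -0.06,"xyz": [0,0,0.07],"spin": 0},{"hand": -0.06,"xyz": [0,0,0.11],"spin": 0},{"hand": -0.06,"xyz": [0,0,0.16],"spin": 0},{"hand": -0.06,"xyz": [0,0,0.16],"spin": 0},{"hand": -0.06,"xyz": [0,0,0.16],"spin": 0},{"hand": -0.06,"xyz": [0,0,0.16],"spin": 0}]'

```text
clock: 17.78
ee_pos: [0.453, -0.1935, 0.1862]
tool_rot: [0.0, 0.999, -0.038, 0.001]
force: [-0.0, 0.2, -1.0]
gripper_width: 0.0403
finger_force: 0.0
```

Run:
```python
from meas import *
s=env.sense();c=cam("wrist");save("w11",c);print(s["ee_pos"],s["tool_rot"],s["gripper_width"],s["clock"])
cv2.imwrite("pics/w11c.png",c["img"][60:360,60:500])
P=[]
for x in(.0113,-.0113):
    u=proj(c,[.4532+x,-.1937-x*.075,.062]);u=np.round(u).astype(int);v=dark(c,u,9);P.append(atz(c,v,.062));print(u,v,P[-1])
P=np.array(P);d=P[0]-P[1];print(P.mean(0),np.arctan2(d[1],d[0]),np.hypot(*d[:2]))
e=ell(mask(c,(5,120,40),(25,255,255),(150,100,370,300)));print("dish",e,atz(c,e[0],.026))
```

```text
[ 0.45303401 -0.19350522  0.18619045] [ 3.77982762e-04  9.99293158e-01 -3.75844617e-02  6.69941935e-04] 0.04027891104674882 17.7833
[281 187] [281.29442149 186.52169421] [ 0.4648079  -0.19483516  0.062     ]
[281 214] [280.99612403 215.43540052] [ 0.44084911 -0.19279112  0.062     ]
[ 0.45282851 -0.19381314  0.062     ] -0.08510845053386323 0.024045826427227964
dish ((229.2484893798828, 193.16354370117188), (55.541595458984375, 56.062313079833984), 61.92387771606445) [ 0.45523672 -0.14677275  0.026     ]
```

Block B placed (0.453,-0.194), square. Next block A, with the tool turned to yaw 2.0 to stay in joint range.

play_rows --targets '[{"hand": 0.25,"xyz": [0.193,0.351,0],"spin": 1.2},{"hand": 0.25,"xyz": [0.193,0.351,0],"spin": 1.2},{"hand": 0.25,"xyz": [0.193,0.351,0],"spin": 1.2},{"hand": 0.25,"xyz": [0.193,0.351,0],"spin": 1.2},{"hand": 0.25,"xyz": [0.193,0.351,0],"spin": 1.2},{"hand": 0.25,"xyz": [0.193,0.351,0],"spin": 1.2},{"hand": 0.25,"xyz": [0.193,0.351,0],"spin": 1.2},{"hand": 0.25,"xyz": [0.193,0.351,0],"spin": 1.2},{"hand": 0.25,"xyz": [0.193,0.351,0],"spin": 1.2},{"hand": 0.25,"xyz": [0.193,0.351,0],"spin": 1.2},{"hand": 0.25,"xyz": [0.193,0.351,0],"spin": 1.2}]'

```text
clock: 18.75
ee_pos: [0.6454, 0.1625, 0.1819]
tool_rot: [-0.002, 0.844, 0.537, -0.001]
force: [-0.6, -0.6, -1.5]
gripper_width: 0.0535
finger_force: 0.0
```

play_rows --targets '[{"hand": 0.25,"xyz": [0,0,0],"spin": 0.875},{"hand": 0.25,"xyz": [0,0,0],"spin": 0.875},{"hand": 0.25,"xyz": [0,0,0],"spin": 0.875},{"hand": 0.25,"xyz": [0,0,-0.03],"spin": 0.875},{"hand": 0.25,"xyz": [0,0,-0.06],"spin": 0.875},{"hand": 0.25,"xyz": [0,0,-0.09],"spin": 0.875},{"hand": 0.25,"xyz": [0,0,-0.09],"spin": 0.875},{"hand": 0.25,"xyz": [0,0,-0.09],"spin": 0.875},{"hand": 0.25,"xyz": [0,0,-0.09],"spin": 0.875},{"hand": 0.25,"xyz": [0,0,-0.09],"spin": 0.875},{"hand": 0.25,"xyz": [0,0,-0.09],"spin": 0.875}]'

```text
clock: 19.67
ee_pos: [0.6465, 0.1575, 0.097]
tool_rot: [0.001, 0.542, 0.841, 0.001]
force: [-0.2, -0.9, 0.1]
gripper_width: 0.0535
finger_force: 0.0
```

Run:
```python
from meas import *
s=env.sense();c=cam("wrist");save("w12",c);print(s["ee_pos"],s["tool_rot"],s["gripper_width"],s["clock"],s["q"])
P=[]
for h in([.6411,.1684,.05],[.6511,.1465,.05]):
    u=np.round(proj(c,h)).astype(int);v=dark(c,u,9);P.append(atz(c,v,.05));print(u,v,P[-1])
P=np.array(P);d=P[0]-P[1];print(P.mean(0),np.arctan2(d[1],d[0]),np.hypot(*d[:2]))
```

```text
[0.64651858 0.1575372  0.09704196] [7.47708139e-04 5.41611493e-01 8.40628397e-01 5.73522267e-04] 0.0535203423646432 19.6667 [ 1.20655847e-01  4.17930138e-01  1.51722407e+00 -7.80799483e-05
  1.20455519e+00 -3.05406141e-01]
[280 211] [280.28352634 211.3010833 ] [0.64136734 0.16827981 0.05      ]
[280 249] [280.04700643 249.47055913] [0.65115985 0.14632717 0.05      ]
[0.64626359 0.15730349 0.05      ] 1.9903809933977927 0.02403770726699453
```

play_rows --targets '[{"hand": 0.25,"xyz": [0,0,-0.035],"spin": -0.005},{"hand": 0.25,"xyz": [0,0,-0.065],"spin": -0.005},{"hand": 0.25,"xyz": [0,0,-0.082],"spin": -0.005},{"hand": 0.25,"xyz": [0,0,-0.082],"spin": -0.005},{"hand": 0.25,"xyz": [0,0,-0.082],"spin": -0.005},{"hand": -0.6,"xyz": [0,0,-0.082],"spin": -0.005},{"hand": -0.6,"xyz": [0,0,-0.082],"spin": -0.005},{"hand": -0.6,"xyz": [0,0,-0.082],"spin": -0.005},{"hand": -0.6,"xyz": [0,0,-0.082],"spin": -0.005},{"hand": -0.6,"xyz": [0,0,-0.082],"spin": -0.005},{"hand": -0.6,"xyz": [0,0,-0.082],"spin": -0.005}]'

```text
clock: 20.63
ee_pos: [0.6475, 0.1578, 0.0168]
tool_rot: [0.002, 0.543, 0.84, 0.001]
force: [-1.7, -0.7, 7.0]
gripper_width: 0.0238
finger_force: 59.6
```

play_rows --targets '[{"hand": -0.6,"xyz": [0,0,0.03],"spin": 0},{"hand": -0.6,"xyz": [0,0,0.07],"spin": 0},{"hand": -0.6,"xyz": [0,0,0.11],"spin": 0},{"hand": -0.6,"xyz": [-0.186,-0.256,0.13],"spin": 1.073},{"hand": -0.6,"xyz": [-0.186,-0.256,0.13],"spin": 1.073},{"hand": -0.6,"xyz": [-0.186,-0.256,0.13],"spin": 1.073},{"hand": -0.6,"xyz": [-0.186,-0.256,0.13],"spin": 1.073},{"hand": -0.6,"xyz": [-0.186,-0.256,0.13],"spin": 1.073},{"hand": -0.6,"xyz": [-0.186,-0.256,0.13],"spin": 1.073},{"hand": -0.6,"xyz": [-0.186,-0.256,0.13],"spin": 1.073},{"hand": -0.6,"xyz": [-0.186,-0.256,0.13],"spin": 1.073},{"hand": -0.6,"xyz": [-0.186,-0.256,0.13],"spin": 1.073}]'

```text
clock: 21.63
ee_pos: [0.4565, -0.102, 0.144]
tool_rot: [-0.001, 0.036, 0.999, -0.001]
force: [0.1, -0.2, -5.1]
gripper_width: 0.0234
finger_force: 61.5
```

play_rows --targets '[{"hand": -0.6,"xyz": [0,0,0],"spin": 0},{"hand": -0.6,"xyz": [0,0,0],"spin": 0},{"hand": -0.6,"xyz": [0,0,0],"spin": 0},{"hand": -0.6,"xyz": [0,0,0],"spin": 0}]'

```text
clock: 21.97
ee_pos: [0.4601, -0.0974, 0.1438]
tool_rot: [-0.0, 0.037, 0.999, 0.0]
force: [1.0, 0.0, -5.2]
gripper_width: 0.0238
finger_force: 61.5
```

Run:
```python
from meas import *
s=env.sense();c=cam("wrist");save("w13",c);q=s["tool_rot"];print(s["ee_pos"],2*np.arctan2(q[2],q[1]),s["gripper_width"],s["finger_force"],s["clock"])
g=s["ee_pos"];P=[]
for k in(.012,-.012):
    h=[g[0]+k,g[1]-k*.075,g[2]+.034];u=np.round(proj(c,h)).astype(int);v=dark(c,u,14);P.append(atz(c,v,h[2]));print(u,v,P[-1])
print(np.mean(P,0))
```

```text
[ 0.46009216 -0.09743229  0.14382086] 3.066868838274535 0.02379476501439578 61.52665972709656 21.9667
[281 325] [281.18491084 324.86803841] [ 0.47200183 -0.09830231  0.17782086]
[281 268] [281.28747628 267.6827957 ] [ 0.44807713 -0.09647665  0.17782086]
[ 0.46003948 -0.09738948  0.17782086]
```

play_rows --targets '[{"hand": -0.6,"xyz": [0,-0.0015,-0.04],"spin": 0},{"hand": -0.6,"xyz": [0,-0.0015,-0.08],"spin": 0},{"hand": -0.6,"xyz": [0,-0.0015,-0.1],"spin": 0},{"hand": -0.6,"xyz": [0,-0.0015,-0.108],"spin": 0},{"hand": -0.6,"xyz": [0,-0.0015,-0.113],"spin": 0},{"hand": -0.6,"xyz": [0,-0.0015,-0.113],"spin": 0},{"hand": -0.6,"xyz": [0,-0.0015,-0.113],"spin": 0},{"hand": -0.6,"xyz": [0,-0.0015,-0.113],"spin": 0},{"hand": -0.6,"xyz": [0,-0.0015,-0.113],"spin": 0}]'

```text
clock: 22.77
ee_pos: [0.4613, -0.1004, 0.0327]
tool_rot: [0.002, 0.037, 0.999, -0.001]
force: [-0.0, 0.3, -5.3]
gripper_width: 0.0239
finger_force: 61.4
```

play_rows --targets '[{"hand": -0.6,"xyz": [0,0.001,-0.001],"spin": 0},{"hand": -0.6,"xyz": [0,0.001,-0.002],"spin": 0},{"hand": -0.6,"xyz": [0,0.001,-0.002],"spin": 0},{"hand": -0.6,"xyz": [0,0.001,-0.002],"spin": 0}]'

```text
clock: 23.1
ee_pos: [0.4597, -0.0988, 0.029]
tool_rot: [0.0, 0.037, 0.999, -0.0]
force: [-0.5, -0.3, -3.8]
gripper_width: 0.0238
finger_force: 61.4
```

Touching begins (weight reading is easing). One more millimetre, then release.

play_rows --targets '[{"hand": -0.6,"xyz": [0,0,-0.001],"spin": 0},{"hand": -0.6,"xyz": [0,0,-0.001],"spin": 0},{"hand": -0.6,"xyz": [0,0,-0.001],"spin": 0}]'

```text
clock: 23.35
ee_pos: [0.4598, -0.0989, 0.0288]
tool_rot: [-0.0, 0.037, 0.999, -0.0]
force: [-5.3, 0.6, 4.9]
gripper_width: 0.0236
finger_force: 62.7
```

play_rows --targets '[{"hand": -0.06,"xyz": [0,0,0],"spin": 0},{"hand": -0.06,"xyz": [0,0,0],"spin": 0},{"hand": -0.06,"xyz": [0,0,0],"spin": 0},{"hand": -0.06,"xyz": [0,0,0],"spin": 0},{"hand": -0.06,"xyz": [0,0,0.03],"spin": 0},{"hand": -0.06,"xyz": [0,0,0.07],"spin": 0},{"hand": -0.06,"xyz": [0,0,0.11],"spin": 0},{"hand": -0.06,"xyz": [0,0,0.16],"spin": 0},{"hand": -0.06,"xyz": [0,0,0.16],"spin": 0},{"hand": -0.06,"xyz": [0,0,0.16],"spin": 0},{"hand": -0.06,"xyz": [0,0,0.16],"spin": 0}]'

```text
clock: 24.27
ee_pos: [0.4601, -0.0989, 0.1882]
tool_rot: [0.001, 0.037, 0.999, -0.0]
force: [0.6, -0.2, -0.5]
gripper_width: 0.0403
finger_force: 0.0
```

Run:
```python
from meas import *
s=env.sense();c=cam("wrist");save("w14",c);print(s["ee_pos"],s["gripper_width"],s["clock"])
for b in([.460,-.0989],[.4528,-.1938]):
  P=[]
  for k in(.012,-.012):
    u=np.round(proj(c,[b[0]+k,b[1]-k*.08,.062])).astype(int);v=dark(c,u,9);P.append(atz(c,v,.062));print(u,v)
  P=np.array(P);d=P[0]-P[1];print("block",P.mean(0),np.arctan2(d[1],d[0]),np.hypot(*d[:2]))
u=np.round(proj(c,[.4552,-.1467,.026])).astype(int)
e=ell(mask(c,(5,120,40),(25,255,255),(u[0]-40,u[1]-40,u[0]+40,u[1]+40)));print("dish",e,atz(c,e[0],.026))
```

```text
[ 0.46007488 -0.0989461   0.18819341] 0.04031201951179361 24.2667
[281 214] [279.92286874 213.69688769]
[281 185] [279.79765625 185.05390625]
block [ 0.45958145 -0.09981042  0.062     ] -0.0703530564460214 0.02392842330284277
[165 214] [165.5701559  213.77728285]
[163 185] [163.64257028 184.89558233]
block [ 0.45262983 -0.19335239  0.062     ] -0.09512926362864993 0.0241321473747323
dish ((228.7843780517578, 187.61721801757812), (55.19676971435547, 55.54960632324219), 69.1786880493164) [ 0.45347398 -0.14605154  0.026     ]
```

Both blocks are square, 69 mm apart, with the dish centred. Now the hub.

play_rows --grip_force 70 --targets '[{"hand": 0.8,"xyz": [0.191,-0.055,0],"spin": 0},{"hand": 0.8,"xyz": [0.191,-0.055,0],"spin": 0},{"hand": 0.8,"xyz": [0.191,-0.055,0],"spin": 0},{"hand": 0.8,"xyz": [0.191,-0.055,0],"spin": 0},{"hand": 0.8,"xyz": [0.191,-0.055,0],"spin": 0},{"hand": 0.8,"xyz": [0.191,-0.055,0],"spin": 0},{"hand": 0.8,"xyz": [0.191,-0.055,-0.04],"spin": 0},{"hand": 0.8,"xyz": [0.191,-0.055,-0.07],"spin": 0},{"hand": 0.8,"xyz": [0.191,-0.055,-0.07],"spin": 0},{"hand": 0.8,"xyz": [0.191,-0.055,-0.07],"spin": 0},{"hand": 0.8,"xyz": [0.191,-0.055,-0.07],"spin": 0},{"hand": 0.8,"xyz": [0.191,-0.055,-0.07],"spin": 0}]'

```text
clock: 25.32
ee_pos: [0.652, -0.1543, 0.1205]
tool_rot: [0.002, 0.037, 0.999, -0.001]
force: [-0.2, 0.1, 1.4]
gripper_width: 0.0763
finger_force: 0.0
```

Run:
```python
from meas import *
s=env.sense();c=cam("wrist");save("w15",c);print(s["ee_pos"],s["gripper_width"],s["clock"])
P=[]
for h in ([ .6774,-.1211],[.6832,-.1808],[.624,-.1863],[.6178,-.127]):
    u=np.round(proj(c,[*h,.032])).astype(int);v=dark(c,u,7) if u.min()>8 and u[1]<410 else u;P.append(atz(c,v,.032));print(u,v,P[-1])
print(np.mean(P,0))
cv2.imwrite("pics/w15.png",c["img"])
```

```text
[ 0.65196081 -0.15426589  0.12047433] 0.07630696975483062 25.3167
[329 242] [329.79959308 242.19633774] [ 0.67730081 -0.12050427  0.032     ]
[248 255] [249.48737651 255.01975851] [ 0.68297273 -0.17983565  0.032     ]
[232 176] [234.87396694 176.42561983] [ 0.62410556 -0.1842556   0.032     ]
[317 161] [318.53490566 161.59339623] [ 0.61813295 -0.12600975  0.032     ]
[ 0.65062801 -0.15265132  0.032     ]
```

View pics/w15.png

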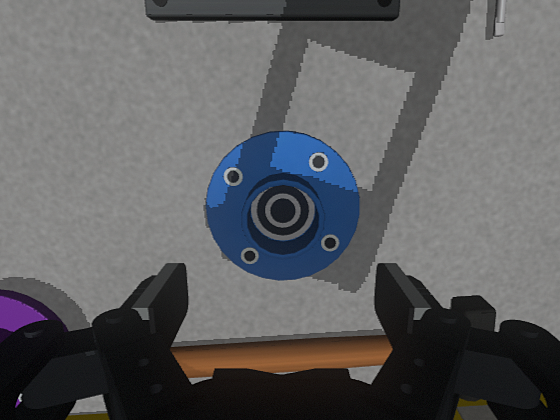

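W15: blue hub centred at (283,210) between the fingers, and the fingers are clear of the neck. Descend and grip.

play_rows --targets '[{"hand": 0.8,"xyz": [0,0.001,-0.04],"spin": 0},{"hand": 0.8,"xyz": [0,0.001,-0.075],"spin": 0},{"hand": 0.8,"xyz": [0,0.001,-0.09],"spin": 0},{"hand": 0.8,"xyz": [0,0.001,-0.096],"spin": 0},{"hand": 0.8,"xyz": [0,0.001,-0.096],"spin": 0},{"hand": 0.8,"xyz": [0,0.001,-0.096],"spin": 0},{"hand": 0.8,"xyz": [0,0.001,-0.096],"spin": 0}]'

```text
clock: 25.95
ee_pos: [0.6528, -0.1536, 0.0249]
tool_rot: [0.002, 0.037, 0.999, -0.001]
force: [0.8, 0.1, 0.5]
gripper_width: 0.0769
finger_force: 0.0
```

play_rows --targets '[{"hand": 0.1,"xyz": [0,0,0],"spin": 0},{"hand": 0.1,"xyz": [0,0,0],"spin": 0},{"hand": 0.1,"xyz": [0,0,0],"spin": 0},{"hand": 0.1,"xyz": [0,0,0],"spin": 0},{"hand": 0.1,"xyz": [0,0,0],"spin": 0},{"hand": 0.1,"xyz": [0,0,0],"spin": 0}]'

```text
clock: 26.45
ee_pos: [0.6526, -0.1534, 0.0248]
tool_rot: [0.002, 0.037, 0.999, -0.001]
force: [-0.1, 0.3, 6.5]
gripper_width: 0.0514
finger_force: 74.0
```

play_rows --targets '[{"hand": 0.1,"xyz": [0,0,0.02],"spin": 0},{"hand": 0.1,"xyz": [0,0,0.05],"spin": 0},{"hand": 0.1,"xyz": [0,0,0.09],"spin": 0},{"hand": 0.1,"xyz": [0,0,0.12],"spin": 0},{"hand": 0.1,"xyz": [-0.195,0.006,0.12],"spin": 0},{"hand": 0.1,"xyz": [-0.195,0.006,0.12],"spin": 0},{"hand": 0.1,"xyz": [-0.195,0.006,0.12],"spin": 0},{"hand": 0.1,"xyz": [-0.195,0.006,0.12],"spin": 0},{"hand": 0.1,"xyz": [-0.195,0.006,0.12],"spin": 0},{"hand": 0.1,"xyz": [-0.195,0.006,0.12],"spin": 0},{"hand": 0.1,"xyz": [-0.195,0.006,0.12],"spin": 0},{"hand": 0.1,"xyz": [-0.195,0.006,0.12],"spin": 0}]'

```text
clock: 27.45
ee_pos: [0.4561, -0.147, 0.1424]
tool_rot: [0.001, 0.037, 0.999, -0.0]
force: [0.6, 0.5, -4.4]
gripper_width: 0.0516
finger_force: 75.1
```

Run:
```python
from meas import *
s=env.sense();c=cam("wrist");save("w16",c);g=s["ee_pos"];print(g,s["tool_rot"],s["gripper_width"],s["finger_force"],s["force"])
P=[];o=g-[.6526,-.1534,.0248]
for h in ([ .6774,-.1208],[.6830,-.1803],[.624,-.1853],[.6180,-.1265]):
    p=np.array([*h,.032])+o;u=np.round(proj(c,p)).astype(int);
    v=dark(c,u,10) if 12<u[1]<400 else u
    # fit vertical: intersection with expected plane
    P.append(atz(c,v,p[2]));print(u,v,(P[-1]-p).round(4))
print(np.mean(P,0))
```

```text
[ 0.45608236 -0.14704126  0.14244327] [ 7.21617713e-04  3.71207493e-02  9.99310499e-01 -2.37549979e-04] 0.051572551647270634 75.14262959361076 [ 0.55801196  0.47476623 -4.44592323]
[354 312] [353.80639673 312.39299081] [ 0.0002 -0.0002  0.    ]
[229 331] [227.09321453 334.55174777] [ 0.002  -0.0013  0.    ]
[202 212] [203.55783309 212.47584187] [0.0002 0.0004 0.    ]
[338 189] [338.70425139 189.21256932] [0.0003 0.0002 0.    ]
[ 0.45475695 -0.14707916  0.14964327]
```

Hub is held level and centred over the dish. Lower it.

play_rows --targets '[{"hand": 0.1,"xyz": [0.001,0.0005,-0.03],"spin": 0},{"hand": 0.1,"xyz": [0.001,0.0005,-0.055],"spin": 0},{"hand": 0.1,"xyz": [0.001,0.0005,-0.068],"spin": 0},{"hand": 0.1,"xyz": [0.001,0.0005,-0.072],"spin": 0},{"hand": 0.1,"xyz": [0.001,0.0005,-0.072],"spin": 0},{"hand": 0.1,"xyz": [0.001,0.0005,-0.072],"spin": 0},{"hand": 0.1,"xyz": [0.001,0.0005,-0.072],"spin": 0}]'

```text
clock: 28.08
ee_pos: [0.4582, -0.1469, 0.0714]
tool_rot: [0.001, 0.037, 0.999, -0.001]
force: [0.7, 0.1, -3.6]
gripper_width: 0.0517
finger_force: 75.1
```

play_rows --targets '[{"hand": 0.1,"xyz": [0,0,-0.002],"spin": 0},{"hand": 0.1,"xyz": [0,0,-0.004],"spin": 0},{"hand": 0.1,"xyz": [0,0,-0.0045],"spin": 0},{"hand": 0.1,"xyz": [0,0,-0.0045],"spin": 0},{"hand": 0.1,"xyz": [0,0,-0.0045],"spin": 0}]'

```text
clock: 28.5
ee_pos: [0.4567, -0.1464, 0.0656]
tool_rot: [0.0, 0.037, 0.999, -0.0]
force: [0.8, 0.0, -4.8]
gripper_width: 0.0515
finger_force: 75.1
```

play_rows --targets '[{"hand": 0.1,"xyz": [0,0,-0.001],"spin": 0},{"hand": 0.1,"xyz": [0,0,-0.001],"spin": 0},{"hand": 0.1,"xyz": [0,0,-0.001],"spin": 0}]'

```text
clock: 28.75
ee_pos: [0.4569, -0.1464, 0.0647]
tool_rot: [0.0, 0.037, 0.999, -0.0]
force: [-0.5, 1.3, -2.4]
gripper_width: 0.0517
finger_force: 75.3
```

Contact at the predicted height. Settle half a millimetre, then release.

play_rows --targets '[{"hand": 0.1,"xyz": [0,0,-0.0005],"spin": 0},{"hand": 0.1,"xyz": [0,0,-0.0005],"spin": 0},{"hand": 0.75,"xyz": [0,0,-0.0005],"spin": 0},{"hand": 0.75,"xyz": [0,0,-0.0005],"spin": 0},{"hand": 0.75,"xyz": [0,0,-0.0005],"spin": 0},{"hand": 0.75,"xyz": [0,0,-0.0005],"spin": 0},{"hand": 0.75,"xyz": [0,0,0.03],"spin": 0},{"hand": 0.75,"xyz": [0,0,0.07],"spin": 0},{"hand": 0.75,"xyz": [0,0,0.11],"spin": 0},{"hand": 0.75,"xyz": [0,0,0.15],"spin": 0},{"hand": 0.75,"xyz": [0,0,0.15],"spin": 0},{"hand": 0.75,"xyz": [0,0,0.15],"spin": 0}]'

```text
clock: 29.75
ee_pos: [0.4588, -0.1474, 0.2179]
tool_rot: [0.003, 0.037, 0.999, -0.002]
force: [-0.6, 0.2, -1.3]
gripper_width: 0.0747
finger_force: 0.0
```

play_rows --targets '[{"hand": 0.3,"xyz": [0,0,0],"spin": 0},{"hand": 0.3,"xyz": [0,0,0],"spin": 0},{"hand": 0.3,"xyz": [0,0,0],"spin": 0}]'

```text
clock: 30.0
ee_pos: [0.4557, -0.1458, 0.2125]
tool_rot: [-0.002, 0.037, 0.999, 0.001]
force: [0.1, -0.9, -0.7]
gripper_width: 0.0558
finger_force: 0.0
```

Run:
```python
from meas import *
s=env.sense();c=cam("wrist");save("w17",c);g=s["ee_pos"];q=s["tool_rot"];print(g,2*np.arctan2(q[2],q[1]),s["gripper_width"],s["clock"])
P=[];o=np.array([.4551-.6506,-.1464+.1532,.04])
for h in ([ .6774,-.1208],[.6830,-.1803],[.624,-.1853],[.6180,-.1265]):
    p=np.array([*h,.032])+o;u=np.round(proj(c,p)).astype(int);v=dark(c,u,7);P.append(atz(c,v,p[2]));print(u,v,(P[-1]-p).round(4))
print(np.mean(P,0))
# driver
t=load("top0");s0=load("scene0");w3=load("w3")
R1=lambda c,b:ell(mask(c,(0,130,80),(6,255,255),b)|mask(c,(174,130,80),(180,255,255),b))
print("disc w3",atz(w3,R1(w3,(140,160,190,210))[0],.008),"t",atz(t,R1(t,(170,175,200,205))[0],.008),"s",atz(s0,R1(s0,(385,195,415,220))[0],.008))
print("top",tri([ray(w3,(137,201)),ray(t,(181,187)),ray(s0,(404,187))]))
```

```text
[ 0.45566087 -0.14580565  0.21246878] 3.067786232964797 0.05582556829324724 30.0
[319 224] [319.617506   223.95923261] [0.0003 0.0003 0.    ]
[252 235] [252.54050465 234.99601594] [0.0005 0.0005 0.    ]
[239 168] [239.12719298 167.71929825] [-0.0003 -0.      0.    ]
[309 156] [309.58490566 155.76923077] [0.0002 0.0004 0.    ]
[ 0.45525272 -0.14613679  0.072     ]
disc w3 [0.59228129 0.29898786 0.008     ] t [0.59276142 0.29733683 0.008     ] s [0.59185048 0.29840104 0.008     ]
top [0.59399952 0.29323964 0.10028648]
```

Hub is seated at (0.455,-0.146). Now the red driver.

play_rows --grip_force 50 --targets '[{"hand": 0.2,"xyz": [0.136,0.443,0],"spin": 0},{"hand": 0.2,"xyz": [0.136,0.443,0],"spin": 0},{"hand": 0.2,"xyz": [0.136,0.443,0],"spin": 0},{"hand": 0.2,"xyz": [0.136,0.443,0],"spin": 0},{"hand": 0.2,"xyz": [0.136,0.443,0],"spin": 0},{"hand": 0.2,"xyz": [0.136,0.443,0],"spin": 0},{"hand": 0.2,"xyz": [0.136,0.443,0],"spin": 0},{"hand": 0.2,"xyz": [0.136,0.443,0],"spin": 0},{"hand": 0.2,"xyz": [0.136,0.443,0],"spin": 0},{"hand": 0.2,"xyz": [0.136,0.443,0],"spin": 0},{"hand": 0.2,"xyz": [0.136,0.443,0],"spin": 0},{"hand": 0.2,"xyz": [0.136,0.443,0],"spin": 0}]'

```text
clock: 31.05
ee_pos: [0.5923, 0.3027, 0.2118]
tool_rot: [-0.001, 0.035, 0.999, 0.001]
force: [-0.4, -0.3, 0.3]
gripper_width: 0.0513
finger_force: 0.0
```

play_rows --targets '[{"hand": 0.2,"xyz": [0,0,0],"spin": 0},{"hand": 0.2,"xyz": [0,0,0],"spin": 0},{"hand": 0.2,"xyz": [0,0,0],"spin": 0},{"hand": 0.2,"xyz": [0,0,0],"spin": 0}]'

```text
clock: 31.38
ee_pos: [0.5926, 0.2951, 0.2144]
tool_rot: [-0.0, 0.038, 0.999, -0.0]
force: [-0.1, -0.0, 0.2]
gripper_width: 0.0515
finger_force: 0.0
```

Run:
```python
from meas import *
s=env.sense();c=cam("wrist");save("w18",c);g=s["ee_pos"];print(g,s["tool_rot"],s["gripper_width"],s["clock"])
b=proj(c,[.592,.298,.01]);t=proj(c,[.592,.298,.095]);print(b,t)
x,y=b.astype(int);B=(x-45,y-45,x+45,y+45)
m=mask(c,(0,120,50),(7,255,255),B)|mask(c,(173,120,50),(180,255,255),B);e=ell(m);print(e,atz(c,e[0],.008),atz(c,e[0],.012))
# handle top: brightest cap near t
x,y=t.astype(int);g=cv2.cvtColor(c["img"],cv2.COLOR_BGR2GRAY)[y-25:y+26,x-25:x+26]
for r in g[::3,::3]: print(*["%3d"%v for v in r])
```

```text
[0.59263221 0.29506564 0.21437114] [-1.91205129e-04  3.77642885e-02  9.99286628e-01 -2.40502450e-04] 0.05146723088100486 31.3833
[283.74792566 182.0540301 ] [284.57610422 201.2204613 ]
((283.6494445800781, 182.71067810058594), (31.867813110351562, 32.298805236816406), 88.59829711914062) [0.59304046 0.29783702 0.008     ] [0.59230622 0.29786109 0.012     ]
118 122 126  70  52  51  52  47  47  47  53  53  50  47  82  79  81
119  92  78  54  52  53  47  49  42  46  48  50  52  50  81  79  79
 81  80  84  54  53  53  41  45  39  42  45  45  50  48  83  79  81
 76  78  77  52  51  52  44  44  48  43  43  41  47  51  83  80  80
 83  81  78  68  51  52  47  47  48  46  46  45  50  47  82  79  81
 82  82  80  83  50  47  47  45  49  44  47  46  47  74  79  77  80
 80  81  80  79  71  45  48 105 102  99 104  44  57  83  78  81  84
 78  83  82  79  78  46 101  96  95  94  92  96  68  83  79  83  82
 75  81  79  79  82  83  93  94  94  94  96  96  71  77  81  81  79
 78  83  80  79  77  89  97  96  95  96  96  95  84  80  79  80  81
 78  80  79  79  77  68  92  91  93  93  95  95  83  83  81  81  79
 81  81  80  78  79  79  95  94  94  95  92  87  80  80  77  79  80
 80  79  77  83  79  79  80  89  95  95  78  78  79  79  79  80  83
 74  82  78  78  81  79  77  79  79  79  81  79  82  77  79  79  79
 82  79  79  79  82  79  79  76  78  77  80  79  75  79  80  79  78
 79  79  81  85  82  79  80  80  77  77  80  85  82  82  83  80  80
 81  82  79  78  78  74  78  83  78  78  78  81  80  80  79  79  78
```

play_rows --targets '[{"hand": 0.2,"xyz": [0.0005,0.003,-0.04],"spin": 0},{"hand": 0.2,"xyz": [0.0005,0.003,-0.08],"spin": 0},{"hand": 0.2,"xyz": [0.0005,0.003,-0.12],"spin": 0},{"hand": 0.2,"xyz": [0.0005,0.003,-0.15],"spin": 0},{"hand": 0.2,"xyz": [0.0005,0.003,-0.168],"spin": 0},{"hand": 0.2,"xyz": [0.0005,0.003,-0.172],"spin": 0},{"hand": 0.2,"xyz": [0.0005,0.003,-0.172],"spin": 0},{"hand": 0.2,"xyz": [0.0005,0.003,-0.172],"spin": 0},{"hand": 0.2,"xyz": [0.0005,0.003,-0.172],"spin": 0},{"hand": 0.2,"xyz": [0.0005,0.003,-0.172],"spin": 0}]'

```text
clock: 32.27
ee_pos: [0.595, 0.3002, 0.0452]
tool_rot: [0.002, 0.037, 0.999, 0.001]
force: [-0.5, 0.6, -0.2]
gripper_width: 0.0513
finger_force: 0.0
```

play_rows --targets '[{"hand": -0.8,"xyz": [0,0,0],"spin": 0},{"hand": -0.8,"xyz": [0,0,0],"spin": 0},{"hand": -0.8,"xyz": [0,0,0],"spin": 0},{"hand": -0.8,"xyz": [0,0,0],"spin": 0},{"hand": -0.8,"xyz": [0,0,0],"spin": 0},{"hand": -0.8,"xyz": [0,0,0],"spin": 0},{"hand": -0.8,"xyz": [0,0,0],"spin": 0}]'

```text
clock: 32.85
ee_pos: [0.5937, 0.2999, 0.0432]
tool_rot: [0.001, 0.037, 0.999, 0.0]
force: [-0.7, -0.7, 5.7]
gripper_width: 0.0164
finger_force: 48.6
```

play_rows --targets '[{"hand": -0.8,"xyz": [0,0,0.02],"spin": 0},{"hand": -0.8,"xyz": [0,0,0.06],"spin": 0},{"hand": -0.8,"xyz": [0,0,0.1],"spin": 0},{"hand": -0.8,"xyz": [0,0,0.13],"spin": 0},{"hand": -0.8,"xyz": [-0.138,-0.446,0.13],"spin": 0},{"hand": -0.8,"xyz": [-0.138,-0.446,0.13],"spin": 0},{"hand": -0.8,"xyz": [-0.138,-0.446,0.13],"spin": 0},{"hand": -0.8,"xyz": [-0.138,-0.446,0.13],"spin": 0},{"hand": -0.8,"xyz": [-0.138,-0.446,0.13],"spin": 0},{"hand": -0.8,"xyz": [-0.138,-0.446,0.13],"spin": 0},{"hand": -0.8,"xyz": [-0.138,-0.446,0.13],"spin": 0},{"hand": -0.8,"xyz": [-0.138,-0.446,0.13],"spin": 0}]'

```text
clock: 33.85
ee_pos: [0.4929, -0.0202, 0.1714]
tool_rot: [-0.001, 0.037, 0.999, 0.0]
force: [0.8, -1.2, -2.8]
gripper_width: 0.0165
finger_force: 49.3
```

Run:
```python
from h import *
s=env.sense();print(s["ee_pos"],s["tool_rot"],s["gripper_width"],s["finger_force"],s["clock"])
```

```text
[ 0.49289064 -0.02017369  0.17139525] [-8.88669779e-04  3.66337908e-02  9.99328359e-01  7.90349849e-05] 0.016475356307522535 49.28228437900543 33.85
```

play_rows --targets '[{"hand": -0.8,"xyz": [-0.039,-0.127,0],"spin": 0},{"hand": -0.8,"xyz": [-0.039,-0.127,0],"spin": 0},{"hand": -0.8,"xyz": [-0.039,-0.127,0],"spin": 0},{"hand": -0.8,"xyz": [-0.039,-0.127,0],"spin": 0},{"hand": -0.8,"xyz": [-0.039,-0.127,0],"spin": 0},{"hand": -0.8,"xyz": [-0.039,-0.127,0],"spin": 0},{"hand": -0.8,"xyz": [-0.039,-0.127,0],"spin": 0},{"hand": -0.8,"xyz": [-0.039,-0.127,0],"spin": 0}]'

```text
clock: 34.52
ee_pos: [0.4559, -0.1443, 0.172]
tool_rot: [-0.0, 0.036, 0.999, 0.0]
force: [0.1, 0.5, -1.6]
gripper_width: 0.0167
finger_force: 49.7
```

Run:
```python
from meas import *
s=env.sense();g=s["ee_pos"];print(g,s["tool_rot"],s["gripper_width"])
bz=g[2]-.0432
for n in("wrist","scene"):
    c=cam(n);save("x19"+n,c)
    b=proj(c,[g[0],g[1],bz+.006]).astype(int);r=60 if n=="wrist" else 22
    B=(b[0]-r,b[1]-r,b[0]+r,b[1]+r)
    m=mask(c,(0,140,50),(4,255,255),B)|mask(c,(174,140,50),(180,255,255),B)
    ys,xs=np.nonzero(m);print(n,b,len(xs))
    if len(xs)>20:
        e=ell(m);print(e,atz(c,e[0],bz+.008))
    t=proj(c,[g[0],g[1],bz+.095]);print("top pred",t)
c=load("x19wrist");P=[]
for h in ([ .6774,-.1208],[.6830,-.1803],[.624,-.1853],[.6180,-.1265]):
    p=np.array([*h,.032])+[-.1954,.0071,.04];u=np.round(proj(c,p)).astype(int);print(u,dark(c,u,7))
t=proj(c,[g[0],g[1],bz+.095]).astype(int);G=cv2.cvtColor(c["img"],cv2.COLOR_BGR2GRAY);print(t)
for r in G[t[1]-48:t[1]+49:6,t[0]-48:t[0]+49:6]: print(*["%3d"%v for v in r])
```

```text
[ 0.45587368 -0.14425672  0.17201578] [-3.40132181e-04  3.58797962e-02  9.99355987e-01  3.67255749e-04] 0.016680429908667974
wrist [280 235] 1366
((279.59625244140625, 236.7587432861328), (57.591487884521484, 59.414085388183594), 77.42334747314453) [ 0.4556627  -0.14499584  0.13681578]
top pred [281.25957565 323.44151165]
scene [205 209] 107
((204.76763916015625, 209.34759521484375), (14.202713012695312, 14.927351951599121), 49.07219314575195) [ 0.45551972 -0.14479294  0.13681578]
top pred [199.59022997 184.71458289]
[323 239] [323.19131833 238.85369775]
[246 251] [245.98086124 249.78947368]
[231 175] [230.56165803 175.53678756]
[312 161] [312.77178423 160.53112033]
[281 323]
 33  44  61  60  23  52  53  55  53  54  53  56  22  62  60  33  32
 31  62  60  65  22  51  53  55  54  54  53  50  21  62  62  63  29
 30  62  60  46  24  51  53  56  55  52  52  51  20  54  61  61  27
 29  21 131  52  21  52  53  55  55  54  54  52  17  66 129  22  27
 36  28  26  67  37  53  53  59  62  56  53  53  24  87  25  28  36
 26  27  29  33  43  62 115 113 112 115 114  62  35  30  27  26  25
 29  25  25  32  49 111 110 110 108 106 106 105  48  30  30  28  28
 26  24  26  30 109 107 107 106 107 106 108 108 110  29  25  26  25
 23  25  23  30 111 109 111 111 111 110 108 108 108  30  26  28  27
 25  25  22  29 110 106 107 106 106 105 106 105 109  30  24  25  24
 23  26  21  27   8 108 108 111 109 109 109 108  13  29  25  26  25
 21  24  21  48  67 148 105 108 109 109 109 152  47  35  25  26  24
 23  22  25 118 136 150 146 147 154 142 143 144 109  92  27  23  23
 21  22  23 157 152 151 150 157 146 151 143 147 142 163  24  24  23
 20  22  21 153 154 152 152 152 148 150 147 150 149 161  26  23  22
 22  21  21 160 150 149 150 149 151 148 150 148 150 152  19  23  24
 22  20  22  24  14 100 156 155 149 155 159  72  16  24  24  26  22
```

Driver is upright and within about 1.5 mm of the hub axis. Lower into the neck.

play_rows --targets '[{"hand": -0.8,"xyz": [0,-0.001,-0.01],"spin": 0},{"hand": -0.8,"xyz": [0,-0.001,-0.025],"spin": 0},{"hand": -0.8,"xyz": [0,-0.001,-0.04],"spin": 0},{"hand": -0.8,"xyz": [0,-0.001,-0.05],"spin": 0},{"hand": -0.8,"xyz": [0,-0.001,-0.053],"spin": 0},{"hand": -0.8,"xyz": [0,-0.001,-0.053],"spin": 0},{"hand": -0.8,"xyz": [0,-0.001,-0.053],"spin": 0},{"hand": -0.8,"xyz": [0,-0.001,-0.053],"spin": 0}]'

```text
clock: 35.28
ee_pos: [0.4564, -0.147, 0.1203]
tool_rot: [0.001, 0.037, 0.999, -0.0]
force: [-0.1, -0.3, -2.1]
gripper_width: 0.017
finger_force: 49.6
```

play_rows --targets '[{"hand": -0.8,"xyz": [0,0.0005,-0.002],"spin": 0},{"hand": -0.8,"xyz": [0,0.0005,-0.003],"spin": 0},{"hand": -0.8,"xyz": [0,0.0005,-0.003],"spin": 0},{"hand": -0.8,"xyz": [0,0.0005,-0.003],"spin": 0},{"hand": -0.8,"xyz": [0,0.0005,-0.003],"spin": 0}]'

```text
clock: 35.7
ee_pos: [0.4558, -0.1463, 0.1166]
tool_rot: [0.0, 0.037, 0.999, -0.0]
force: [-0.7, -0.4, -2.2]
gripper_width: 0.0167
finger_force: 49.6
```

play_rows --targets '[{"hand": -0.8,"xyz": [0,0,-0.001],"spin": 0},{"hand": -0.8,"xyz": [0,0,-0.001],"spin": 0},{"hand": -0.8,"xyz": [0,0,-0.001],"spin": 0}]'

```text
clock: 35.95
ee_pos: [0.4556, -0.1463, 0.1154]
tool_rot: [-0.0, 0.037, 0.999, 0.0]
force: [-0.2, 0.2, -1.5]
gripper_width: 0.017
finger_force: 49.6
```

play_rows --targets '[{"hand": -0.8,"xyz": [0,0,-0.0005],"spin": 0},{"hand": -0.8,"xyz": [0,0,-0.0005],"spin": 0},{"hand": -0.8,"xyz": [0,0,-0.0005],"spin": 0}]'

```text
clock: 36.2
ee_pos: [0.4558, -0.1464, 0.1152]
tool_rot: [0.0, 0.037, 0.999, -0.0]
force: [-1.1, -1.1, 0.6]
gripper_width: 0.0168
finger_force: 49.9
```

Seated (contact felt at the predicted 0.115). Release and rise straight up, then back off.

play_rows --targets '[{"hand": -0.5,"xyz": [0,0,0],"spin": 0},{"hand": -0.3,"xyz": [0,0,0],"spin": 0},{"hand": 0.2,"xyz": [0,0,0],"spin": 0},{"hand": 0.2,"xyz": [0,0,0],"spin": 0},{"hand": 0.2,"xyz": [0,0,0],"spin": 0},{"hand": 0.2,"xyz": [0,0,0.02],"spin": 0},{"hand": 0.2,"xyz": [0,0,0.06],"spin": 0},{"hand": 0.2,"xyz": [0,0,0.1],"spin": 0},{"hand": 0.2,"xyz": [0,0,0.14],"spin": 0},{"hand": 0.2,"xyz": [0,0,0.15],"spin": 0},{"hand": 0.2,"xyz": [0,0,0.15],"spin": 0},{"hand": 0.2,"xyz": [0,0,0.15],"spin": 0}]'

```text
clock: 37.2
ee_pos: [0.456, -0.1464, 0.2652]
tool_rot: [0.001, 0.037, 0.999, -0.0]
force: [-0.4, -0.3, -0.4]
gripper_width: 0.0509
finger_force: 0.0
```

play_rows --targets '[{"hand": 0.2,"xyz": [0.1,0.1,0.02],"spin": 0},{"hand": 0.2,"xyz": [0.1,0.1,0.02],"spin": 0},{"hand": 0.2,"xyz": [0.1,0.1,0.02],"spin": 0},{"hand": 0.2,"xyz": [0.1,0.1,0.02],"spin": 0},{"hand": 0.2,"xyz": [0.1,0.1,0.02],"spin": 0},{"hand": 0.2,"xyz": [0.1,0.1,0.02],"spin": 0},{"hand": 0.2,"xyz": [0.1,0.1,0.02],"spin": 0},{"hand": 0.2,"xyz": [0.1,0.1,0.02],"spin": 0},{"hand": 0.2,"xyz": [0.1,0.1,0.02],"spin": 0},{"hand": 0.2,"xyz": [0.1,0.1,0.02],"spin": 0}]'

```text
clock: 38.03
ee_pos: [0.5551, -0.0471, 0.2848]
tool_rot: [-0.0, 0.038, 0.999, -0.0]
force: [-0.4, 1.3, 0.5]
gripper_width: 0.0513
finger_force: 0.0
```

Run:
```python
from meas import *
s=env.sense();c=cam("wrist");save("w20",c);print(s["ee_pos"],s["force"],s["clock"])
P=[]
for h in ([ .6774,-.1208],[.6830,-.1803],[.624,-.1853],[.6180,-.1265]):
    p=np.array([*h,.032])+[-.1954,.0071,.04];u=np.round(proj(c,p)).astype(int)
    if 8<u[0]<550 and 8<u[1]<410:
        v=dark(c,u,6);print(u,v,atz(c,v,.072)-p)
b=proj(c,[.4555,-.1462,.084]).astype(int);t=proj(c,[.4555,-.1462,.167]);print(b,t)
B=(max(b[0]-40,0),max(b[1]-40,0),b[0]+40,b[1]+40)
m=mask(c,(0,130,40),(5,255,255),B)|mask(c,(174,130,40),(180,255,255),B);print(m.any() and (ell(m),atz(c,ell(m)[0],.084)))
x,y=t.astype(int);G=cv2.cvtColor(c["img"],cv2.COLOR_BGR2GRAY)
for r in G[max(y-28,0):y+29:4,max(x-28,0):x+29:4]: print(*["%3d"%v for v in r])
```

```text
[ 0.55513129 -0.04708914  0.28478057] [-0.40855654  1.29401003  0.47054768] 38.0333
[209 114] [208.61431871 113.84295612] [-0.00045461 -0.00022439  0.        ]
[151 125] [151.10510511 124.29129129] [-0.0003421   0.00024598  0.        ]
[135  62] [134.31515152  61.58787879] [-0.00061929 -0.00087587  0.        ]
[195  51] [195.18468468  50.25225225] [-0.00020481  0.00019162  0.        ]
[168  88] [133.95917622  79.28763001]
(((168.45132446289062, 87.3946533203125), (33.57942199707031, 37.423580169677734), 159.69102478027344), array([ 0.45490856, -0.14648318,  0.084     ]))
125 129 127 141 147 109  84  85  85  87  87  87  87  86  86
134 131 127 153 153  83  80 141  97  86  86  88  88  90  79
130 133  95 154 114  85 186  42  53 102  87  81  95  68  40
129 131  76 153  81  86 187  46  42 133  87  72  32  31  29
132 122  60 155  84  81 160 164  74  79  40  33  34  27 108
129 129  77 130  81 160 158 158 159 116  49  67  29 156  66
126 130  91 116 138 150 151 154 160 165  38  47  44  49  55
126 130 114 112 142 156 158 159 162 164  57  45  43  49  43
121 128 118 108  77 148 152 155 161 165  56  44  43  38  43
128 127 133  93  85 143 156 157 160 171  43  43  43  41  44
131 130 127 114  84  83  86 126  68  44  46  45  45  40  46
129 132 129  80  85  84  86  86  64  68  30  39  56  48  47
134 130 135  81  85  87  88  87  87  97  34  33 148  70  71
126 128 128  55  98  87  85  87  87  83  93  38  32 174  82
125 130 127  73 161  86  86  86  90  87  74  81  33  28 176
```

The check picture agrees: hub level, driver upright on the hub's axis, robot clear. Handing in.

```bash
python3 -c "
from plant import env
print(env.hand_in())"
```

```text
the job is handed in; nothing more can be done
None
```

I handed the job in at about 38 s with the dish, both blocks, hub and red driver in place; my last measurements put everything within tolerance and the robot clear, but the hand-in returned no verdict.

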